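# Put the tasting cups away in the lidded chest

## Task

Put the tasting cups away: open the chest's lid and prop it on its stay, pin down in the rest (the stay's wooden grip is what you lift it by), and with the lid standing there by itself nest every steel cup from the counter onto the cup in the chest, each fully down and with its handle fanned to one side of the handle just below, at least a handle's width of free space between the two. When all are in, lift the stay out of its rest and lower the lid shut. Leave the bottle, the glasses, the corkscrew and the stopper standing or lying where they are.

Things in the scene. Friction and masses are not known exactly. Their poses are not given: they have to be found in the camera images.
- chest: Pine chest standing on the counter, 280 (x) x 270 (y) x 165 mm high outside, walls 12 mm, inner floor 22 mm above the counter. Origin at the centre of its underside; x points from the front wall (robot side) to the hinged back wall, z up. It does not move; its place and turn change from start to start.
- lid (a joint): Lid of the chest: pine frame with smoked see-through panel, 284 x 270 x 16 mm, 0.43 kg, hinged on the top edge of the back wall. Angle in rad: 0 closed, 1.57 upright, stops at 1.75. Below upright it falls shut when let go; only the stay holds it, at about 1.32 with the pin in the rest.
- lid_hinge (a point): Point on the lid's hinge line, at mid width: 140 mm behind (+x) and 165.5 mm above the chest's origin. Its y axis lies along the hinge line; it turns with the lid.
- stay: Stay: flat steel bar 12 mm wide, pivoted on the right (chest -y) edge of the lid 115 mm in front of the hinge line, 8 mm above the lid's underside (origin there); its pin axis is 127.7 mm along own -z. It swings freely about chest y and hangs plumb when loose. Raising it by its grip pushes the lid open, then it slopes freely between the grip and the lid; the lid's weight on it is under 8 N.
- stay_grip (a point): Middle of the stay's round wooden grip (16 mm thick, 62 mm long), at the foot of the bar, 59 mm out from the lid's edge. It lies level along the chest's y axis and is pinched from above, fingers before and behind it (closing along chest x); leaning the hand outwards keeps the wrist off the risen lid. Lid closed, it hangs about 46 mm above the counter. It turns in the fingers as the stay slopes.
- stay_pin (a point): Middle of the stay's steel cross pin (10 mm thick, 17 mm long), between bar and grip, on the grip's axis, 43.5 mm inwards (chest +y) of stay_grip.
- stay_rest (a point): Rest for the stay: steel bracket on the outside of the chest's right wall, a notch open upwards between two flared lugs. Point: the pin's axis when seated, at x 68, y -150.5, z 162 mm in the chest's frame. The lugs end 7 mm above it and 16 mm before and behind it; notch 15 mm wide at its floor, 23 mm at the mouth. The pin goes in from above, held down by the lid's weight.
- cup0: Steel cup like the others, loose, already upright in the chest: the bottom of the nest. Its foot stands in a pine seat ring (86 mm wide, hole 53 mm, 20 mm high) fixed to the chest floor, 42 mm in front (-x) of the chest's origin. Sizes, origin and axes as cup1.
- cup1: Steel stacking cup, 54 mm high, 0.14 kg, thick foot; origin centre of underside. Upper band (34 to 54 mm up) 68 mm wide, mouth 60 mm; below a shoulder the body tapers from 57 to 43 mm. Nested, it stands 20 mm above the cup below. Strap handle 10 mm wide on own +x, reaching 56 mm from the axis, dropping from 48 to 12 mm up; right over another handle the cup cannot go down. None when absent.
- cup2: Steel stacking cup exactly like cup1, upright on the counter right of the chest at the start. None when absent: three or all four of cup1 to cup4 are there.
- cup3: Steel stacking cup exactly like cup1, upright on the counter right of the chest at the start. None when absent: three or all four of cup1 to cup4 are there.
- cup4: Steel stacking cup exactly like cup1, upright on the counter right of the chest at the start. None when absent: three or all four of cup1 to cup4 are there.
- cup0_handle (a point): Handle of cup0: on its own +x, 53.5 mm from the cup's axis, 30 mm above its underside.
- cup1_handle (a point): Handle of cup1: on its own +x, 53.5 mm from the cup's axis, 30 mm above its underside.
- cup2_handle (a point): Handle of cup2: on its own +x, 53.5 mm from the cup's axis, 30 mm above its underside.
- cup3_handle (a point): Handle of cup3: on its own +x, 53.5 mm from the cup's axis, 30 mm above its underside.
- cup4_handle (a point): Handle of cup4: on its own +x, 53.5 mm from the cup's axis, 30 mm above its underside.
- bottle: Bystander: wine bottle standing upright, 75 mm wide, 300 mm tall; origin under its middle unless said. Leave it where it is.
- glass1: Bystander: stemmed tasting glass, 64 mm wide, 155 mm tall; origin under its middle unless said. Leave it where it is.
- glass2: Bystander: stemmed tasting glass, 64 mm wide, 155 mm tall; origin under its middle unless said. Leave it where it is.
- corkscrew: Bystander: folding corkscrew lying flat, 120 mm long, 16 mm high, origin under the middle of its handle. Leave it where it is.
- stopper: Bystander: bar-top stopper standing on its cork, 32 mm wide, 37 mm tall; origin under its middle unless said. Leave it where it is.
Things that resemble listed ones, but are neither listed nor needed, are in the scene too. Leave any pink look-alike of the cup4 alone.

How it is judged:
By the outcome, as a careful person would: the job done as asked, in the order asked, and still so for the second after the job is handed in, with the robot touching nothing.
Of cup1, cup2, cup3, cup4 only 3 to 4 are there at a start; the rules pass over those that are not, and their reading is None.
At some moment in a run one of cup1, cup2, cup3, cup4 may be knocked a few centimetres aside while the robot is not near it.
Once in a run the grip may slacken for a moment while it holds something.
It also fails if it takes over 210 s, if anything falls off the work surface, if the arm or the gripper's body presses on something with over 40 N, if the wrist force passes 120 N, or if a joint passes its speed limit or range.

## Robot

A 6-joint arm with a two-finger parallel gripper is mounted at the origin on the work surface. World frame = base frame: x ahead of the robot, y to its left, z up, the work surface at z = 0. Lengths are in m, angles in rad, forces in N, time in s.
With the tool pointing down it reaches from about 0.325 to 0.9 m from the base axis. Payload 3.5 kg.
Tool frame: the origin (TCP) lies at the very end of the fingers, on their centre line; the grasp point (between the pads) lies 19 mm behind it; z points along the fingers, y is the line along which they close (so a half turn about z gives the same grasp; the last joint's range is limited). The gripper opens to 85 mm and grips with 20 to 120 N. Pads are 22 mm wide; open, the fingers measure 114 mm over their backs; the gripper's body (76 mm by 85 mm) begins 54 mm behind the grasp point. The pads swing forward as they close: fully open they stand 13 mm farther back than shut.
Start: joints at [1.218, 0.276, -0.026, 1.268, 0, 1.467], TCP at [0.155, 0.606, 0.231] pointing down, gripper open.
Joint ranges: [-3.12, 3.12], [-0.85, 1.88], [-1.08, 1.24], [-1.95, 2.15], [-1.57, 1.53], [-3.14, 3.14]. Speed limits (rad/s): [2.57, 2.57, 3.14, 3.14, 3.14, 3.14].

## Interface

Orientations are given as a 3x3 rotation matrix whose columns are the frame's x, y, z axes.
In Python, from bench import r gives the robot as it stands.
- The arm moves only by the shell command python3 -m pendant 'ROWS'. ROWS is JSON, a list of rows, each a list of 3 entries, a list of its own where there are three numbers: the shift along the tool's x, y, z in m, then the turn, a rotation vector about the tool's x, y, z in rad, then the opening, from 0 (shut) to 1 (fully open). A call has exactly 10 rows; each row is the pose to reach, as a shift and turn from the pose commanded when the call began, along the tool's axes at that moment; what a row does not reach only later rows make up. A row lasts 1/12 s, in which the tool goes at most 41.7 mm and 7.16 degrees, less where a joint would pass 70% of its speed; a pose out of reach is approached as far as the arm can. A call with a gripper value outside its range is refused whole. The fingers move at their own pace and stop on an object; the grip force is fixed at half the most. Time passes only in rows, so rows that repeat a pose let the fingers close, or fill a call up. It gives the time, the measured TCP pose, the force, the opening and the grip force at its end, in the units of the state.
- r.get_obs(): the state, without advancing time (a new reading comes with each control period).
- r.camera(name): name is "scene" or "top" or "wrist"; returns a dict with "image" (420x560x3 uint8, blue, green, red), "camera_matrix" (3x3 intrinsics, pixels), "extrinsics" (4x4, takes a point from camera to world coordinates). Camera axes: x right, y down, z forward; pixel columns grow to the right and rows downward; lengths in m; the calibration is good to about 2 mm. A picture is of the moment at which its call begins. There is no depth.
- r.job_done(): hands the job in; it is judged then, once.
The state is a dict: "clock": time; "q": joint angles; "qvel": joint speeds; "joint_efforts": joint torques, N m; "position": TCP position; "orientation": TCP orientation; "force": force on the tool from outside, world axes, zero at the start; "torque": the same for the moment, N m; "grip_width": finger opening in m; "grasp_force": force on a finger pad.
Only numpy, scipy, OpenCV 4.12 (cv2) and the standard library are available. Lean on these libraries where they do the work, as an engineer would, in place of code of your own. Each camera call takes 0.05 s, during which the arm holds its last target. There are 200 camera calls.

## Working session

There is one attempt and no reset: what is moved stays moved. The work goes in short steps, Python scripts to look and compute and a shell command to move; the robot and the scene stay as the last step left them, time stands still between calls to the robot, and variables do not carry over. Pictures are saved under pics/ and viewed, at most 14 in all, crops included, and the job is handed in when it is done.

```bash
ls; mkdir -p pics; python3 - <<'E'
from bench import r
import cv2,numpy as np,json
np.set_printoptions(precision=4,suppress=True)
for n in("scene","top"):
    c=r.camera(n);cv2.imwrite(f"pics/{n}0.png",c["image"]);print(n,c["camera_matrix"],c["extrinsics"])
o=r.get_obs();print(o)
E
```

```text
pics
scene [[461.3549   0.     277.177 ]
 [  0.     461.3549 211.4969]
 [  0.       0.       1.    ]] [[-0.2095  0.7951 -0.5691  1.4314]
 [ 0.9778  0.1661 -0.1279  0.1935]
 [-0.0072 -0.5833 -0.8123  1.4416]
 [ 0.      0.      0.      1.    ]]
top [[537.9542   0.     277.9457]
 [  0.     537.9542 211.7099]
 [  0.       0.       1.    ]] [[ 0.0206 -0.9893  0.1442  0.3075]
 [-0.9996 -0.023  -0.0155  0.007 ]
 [ 0.0187 -0.1438 -0.9894  1.5582]
 [ 0.      0.      0.      1.    ]]
{'clock': 0.1, 'q': array([ 1.2176,  0.2771, -0.0278,  1.268 ,  0.    ,  1.4674]), 'qvel': array([-0.0002, -0.0021,  0.0044,  0.0007,  0.0011,  0.0004]), 'joint_efforts': array([  0.0002, -44.6706,  29.613 ,   0.0084,  -0.0001,   0.    ]), 'position': array([0.1543, 0.6049, 0.2302]), 'orientation': array([[-0.969 ,  0.2472, -0.0007],
       [ 0.2472,  0.969 , -0.0019],
       [ 0.0002, -0.0021, -1.    ]]), 'force': array([0.0192, 1.1958, 0.396 ]), 'torque': array([-0.0536, -0.0248, -0.0176]), 'grasp_force': 0.0, 'grip_width': 0.08565557042774694}
```

View pics/scene0.png

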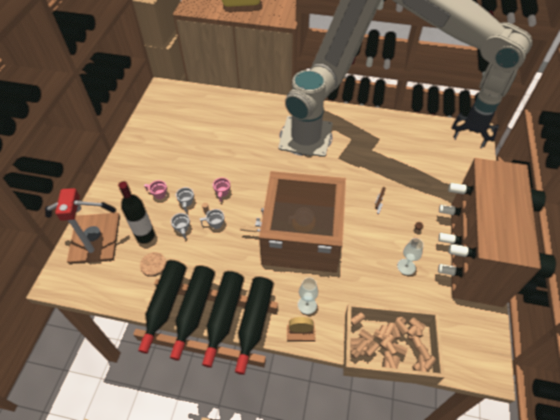

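View pics/top0.png

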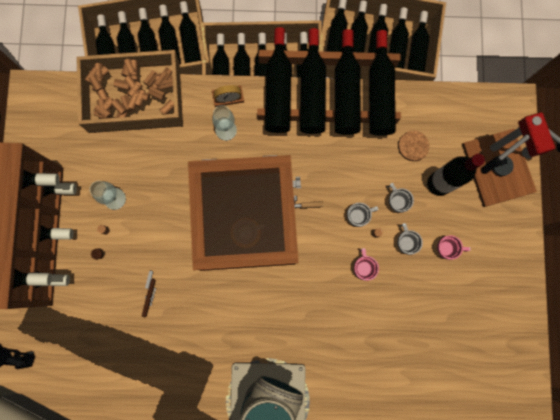

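```bash
python3 - <<'E'
import cv2
a=cv2.imread("pics/top0.png")[145:285,180:440];cv2.imwrite("pics/topc.png",cv2.resize(a,None,fx=3,fy=3,interpolation=cv2.INTER_CUBIC))
a=cv2.imread("pics/scene0.png")[165:280,140:360];cv2.imwrite("pics/scenec.png",cv2.resize(a,None,fx=3.6,fy=3.6,interpolation=cv2.INTER_CUBIC))
E
```

```text
(no output)
```

View pics/topc.png

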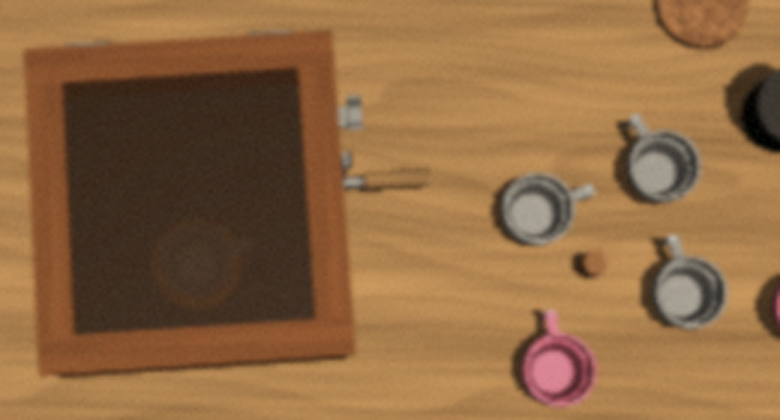

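View pics/scenec.png

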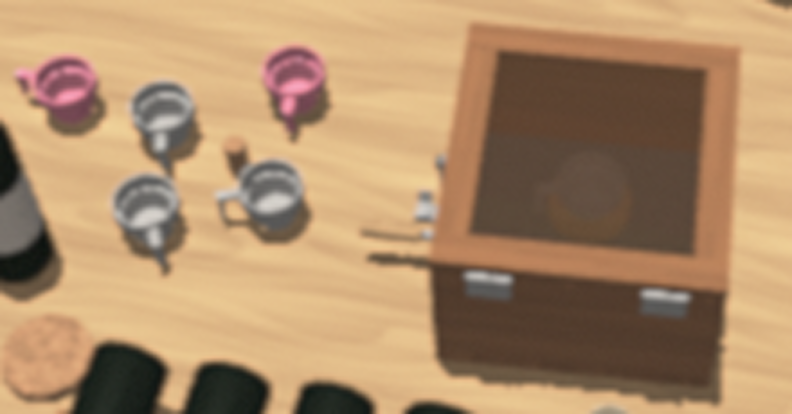

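```bash
cat > h.py <<'E'
import numpy as np,cv2
from scipy.optimize import least_squares
np.set_printoptions(precision=4,suppress=True)
C={'scene':(np.array([[461.3549,0,277.177],[0,461.3549,211.4969],[0,0,1]]),np.array([[-0.2095,0.7951,-0.5691,1.4314],[0.9778,0.1661,-0.1279,0.1935],[-0.0072,-0.5833,-0.8123,1.4416],[0,0,0,1]])),
'top':(np.array([[537.9542,0,277.9457],[0,537.9542,211.7099],[0,0,1]]),np.array([[0.0206,-0.9893,0.1442,0.3075],[-0.9996,-0.023,-0.0155,0.007],[0.0187,-0.1438,-0.9894,1.5582],[0,0,0,1]]))}
def proj(P,K,E):
    P=np.atleast_2d(P);p=(P-E[:3,3])@E[:3,:3]@K.T;return p[:,:2]/p[:,2:]
def back(uv,z,K,E):
    uv=np.atleast_2d(uv);d=np.c_[uv,np.ones(len(uv))]@np.linalg.inv(K).T@E[:3,:3].T
    return E[:3,3]+d*((z-E[2,3])/d[:,2])[:,None]
def chest(p,L):   # p=(x,y,yaw); L chest-frame pts
    c,s=np.cos(p[2]),np.sin(p[2]);L=np.atleast_2d(L);return np.c_[p[0]+c*L[:,0]-s*L[:,1],p[1]+s*L[:,0]+c*L[:,1],L[:,2]]
E
python3 - <<'E'
from h import *
t=np.array([[24,50],[332,30],[354,354],[40,374.]])/3+[180,145]
s=np.array([[434,264],[472,24],[740,47],[724,291.]])/3.6+[140,165]
zt=.181
Lt=np.array([[.140,.135,zt],[.140,-.135,zt],[-.144,-.135,zt],[-.144,.135,zt]])
Ls=np.array([[.140,-.135,zt],[-.144,-.135,zt],[-.144,.135,zt],[.140,.135,zt]])
f=lambda p:np.r_[(proj(chest(p,Lt),*C['top'])-t).ravel(),(proj(chest(p,Ls),*C['scene'])-s).ravel()]
q=least_squares(f,[.6,0.1,0]);print(q.x,f(q.x))
p=q.x
for L in ([.025,-.194,.046],[.068,-.1505,.162],[.068,-.194,.162],[-.042,0,.076]):
    P=chest(p,L);print(L,P,(proj(P,*C['top'])-[180,145])*3,(proj(P,*C['scene'])-[140,165])*3.6)
print("cups top",back(np.array([[536,208],[663,166],[688,291]])/3+[180,145],.054,*C['top']))
print("handles",back(np.array([[588,190],[636,124],[671,245]])/3+[180,145],.045,*C['top']))
print("cups scene",back(np.array([[271,187],[147,202],[164,110]])/3.6+[140,165],.054,*C['scene']))
print("stopper",back(np.array([[591,263]])/3+[180,145],.037,*C['top']))
E
```

```text
[0.5093 0.0786 0.0888] [-0.8162 -0.6985 -0.5534 -0.4185  0.0499 -0.295  -1.2122  0.217  -2.286
 -1.1434 -1.327  -0.8065 -0.3101 -0.486   0.8745 -0.25  ]
[0.025, -0.194, 0.046] [[ 0.5514 -0.1125  0.046 ]] [[395.051  177.9707]] [[389.8856 230.422 ]]
[0.068, -0.1505, 0.162] [[ 0.5903 -0.0653  0.162 ]] [[352.8015 112.4   ]] [[421.401  204.5111]]
[0.068, -0.194, 0.162] [[ 0.5942 -0.1086  0.162 ]] [[401.9082 109.2797]] [[375.4278 200.0201]]
[-0.042, 0, 0.076] [[0.4674 0.0748 0.076 ]] [[193.8385 257.9992]] [[588.8962 177.6946]]
cups top [[ 0.5246 -0.2453  0.054 ]
 [ 0.5676 -0.3662  0.054 ]
 [ 0.4492 -0.3883  0.054 ]]
handles [[ 0.5443 -0.2965  0.045 ]
 [ 0.6094 -0.343   0.045 ]
 [ 0.4934 -0.3751  0.045 ]]
cups scene [[ 0.5299 -0.2426  0.054 ]
 [ 0.5735 -0.3606  0.054 ]
 [ 0.4575 -0.3818  0.054 ]]
stopper [[ 0.4754 -0.3005  0.037 ]]
```

```bash
cat >> h.py <<'E'
CH=np.array([.5093,.0786,.0888])
def Rt(psi,tilt=0.): # tool y heading psi; tilt leans the hand towards -(tool x)
    yv=np.array([np.cos(psi),np.sin(psi),0]);xl=np.array([-np.sin(psi),np.cos(psi),0])
    z=np.array([0,0,-1])*np.cos(tilt)+xl*np.sin(tilt);return np.c_[np.cross(yv,z),yv,z]
def go(*steps):
    from bench import r;from scipy.spatial.transform import Rotation as Ro
    o=r.get_obs();p,R=o['position'],o['orientation'];print('at',p,'t',o['clock'])
    for P,Q in steps:
        P=np.array(P);d=R.T@(P-p);v=Ro.from_matrix(R.T@Q).as_rotvec();print(np.round(d,4),np.round(v,4),np.linalg.norm(d),np.linalg.norm(v));p,R=P,Q
E
python3 - <<'E'
from h import *
go(((.38,.28,.33),Rt(.0888)),((.545,-.15,.26),Rt(.0888)))
E
```

```text
at [0.1543 0.6049 0.2302] t 0.1
[-0.299  -0.2593 -0.0993] [-0.0019  0.0011  1.2322] 0.4080228428089001 1.2322183969175469
[-0.4429  0.1262  0.07  ] [0. 0. 0.] 0.46585942085569126 0.0
```

```bash
python3 -m pendant '[[[-0.03,-0.026,-0.03],[0,0,0.123],1],[[-0.06,-0.052,-0.06],[0,0,0.246],1],[[-0.09,-0.078,-0.08],[0,0,0.37],1],[[-0.12,-0.104,-0.1],[0,0,0.493],1],[[-0.15,-0.13,-0.1],[0,0,0.616],1],[[-0.18,-0.156,-0.1],[0,0,0.739],1],[[-0.21,-0.182,-0.1],[0,0,0.862],1],[[-0.24,-0.208,-0.1],[0,0,0.986],1],[[-0.27,-0.234,-0.1],[0,0,1.109],1],[[-0.299,-0.26,-0.1],[0,0,1.232],1]]' 
python3 -m pendant '[[[-0.038,0.0126,0],[0,0,0],1],[[-0.076,0.025,0],[0,0,0],1],[[-0.114,0.038,0],[0,0,0],1],[[-0.152,0.05,0],[0,0,0],1],[[-0.19,0.062,0],[0,0,0],1],[[-0.228,0.074,0],[0,0,0],1],[[-0.266,0.086,0],[0,0,0],1],[[-0.304,0.1,0],[0,0,0],1],[[-0.342,0.112,0],[0,0,0],1],[[-0.38,0.126,0],[0,0,0],1]]'
python3 - <<'E'
from h import *
from bench import r
c=r.camera("wrist");cv2.imwrite("pics/w1.png",c["image"]);E=c["extrinsics"];K=c["camera_matrix"]
np.savez("w1.npz",K=K,E=E)
print(K,E);go()
E
```

```text
clock: 0.93
position: [0.3764, 0.2838, 0.3311]
orientation: [[-0.083, 0.997, -0.0], [0.997, 0.083, -0.0], [-0.0, -0.0, -1.0]]
force: [1.1, 1.3, -0.6]
grip_width: 0.0853
grasp_force: 0.0
clock: 1.77
position: [0.535, -0.0835, 0.3309]
orientation: [[-0.088, 0.996, -0.001], [0.996, 0.088, 0.0], [0.0, -0.001, -1.0]]
force: [0.1, 0.8, -1.7]
grip_width: 0.0857
grasp_force: 0.0
[[325.5035   0.     279.6409]
 [  0.     325.5035 213.4442]
 [  0.       0.       1.    ]] [[ 0.9961  0.0843  0.0274  0.5278]
 [ 0.0886 -0.9455 -0.3132 -0.0033]
 [-0.0005  0.3144 -0.9493  0.4735]
 [ 0.      0.      0.      1.    ]]
at [ 0.5389 -0.0899  0.3301] t 1.8167
```

View pics/w1.png

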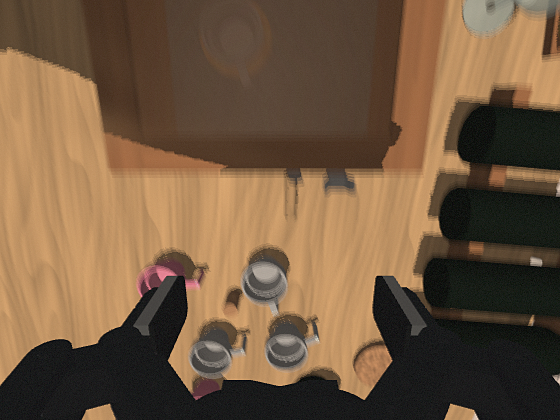

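```bash
python3 - <<'E'
from h import *
d=np.load("w1.npz");K,E=d['K'],d['E']
print(proj(chest(CH,[[.025,-.163,.046],[.025,-.194,.046],[.025,-.225,.046],[.068,-.1505,.162]]),K,E))
print(proj(chest(CH,[[-.144,-.135,.165],[.140,-.135,.165],[-.042,0,.076]]),K,E))
print(back([[265,287],[288,352],[212,359]],.054,K,E)); print(back([[277,311],[314,340],[241,348]],.045,K,E))
print(back([[240,36],[247,83]],.07,K,E))
E
```

```text
[[290.2336 169.136 ]
 [290.0011 191.8534]
 [289.7786 213.5876]
 [338.1623 178.4698]]
[[116.443  163.0952]
 [415.4521 163.0964]
 [230.5164  24.414 ]]
[[ 0.5286 -0.2569  0.054 ]
 [ 0.5735 -0.3703  0.054 ]
 [ 0.4542 -0.3947  0.054 ]]
[[ 0.5502 -0.3026  0.045 ]
 [ 0.6135 -0.3512  0.045 ]
 [ 0.4985 -0.3771  0.045 ]]
[[0.4775 0.0657 0.07  ]
 [0.488  0.018  0.07  ]]
```

```bash
python3 - <<'E'
from h import *
R=Rt(CH[2],.4);G=chest(CH,[.026,-.195,.046])[0];z=R[:,2]
go((G+.019*z-.14*z,R),(G+.019*z,R))
E
```

```text
at [ 0.5389 -0.0899  0.3301] t 1.8167
[-0.0706  0.0116  0.1731] [ 0.0028  0.4057 -0.0049] 0.18729345641745912 0.4057644550058045
[-0.    0.    0.14] [0. 0. 0.] 0.14 0.0
```

```bash
python3 -m pendant '[[[-0.02,0.004,0.02],[0,0.08,0],0.6],[[-0.04,0.008,0.04],[0,0.16,0],0.6],[[-0.055,0.0116,0.07],[0,0.24,0],0.6],[[-0.07,0.0116,0.1],[0,0.32,0],0.6],[[-0.07,0.0116,0.13],[0,0.4057,-0.005],0.6],[[-0.0706,0.0116,0.16],[0.0028,0.4057,-0.005],0.6],[[-0.0706,0.0116,0.1731],[0.0028,0.4057,-0.005],0.6],[[-0.0706,0.0116,0.1731],[0.0028,0.4057,-0.005],0.6],[[-0.0706,0.0116,0.1731],[0.0028,0.4057,-0.005],0.6],[[-0.0706,0.0116,0.1731],[0.0028,0.4057,-0.005],0.6]]'
python3 - <<'E'
from h import *
from bench import r
R=Rt(CH[2],.4);G=chest(CH,[.026,-.195,.046])[0];z=R[:,2]
go((G+.019*z,R))
c=r.camera("wrist");K,E=c["camera_matrix"],c["extrinsics"]
print(proj(chest(CH,[[.025,-.163,.046],[.025,-.194,.046],[.025,-.225,.046],[.068,-.1505,.162]]),K,E))
cv2.imwrite("pics/w2.png",c["image"])
E
```

```text
clock: 2.65
position: [0.5541, -0.1505, 0.1604]
orientation: [[-0.088, 0.995, -0.036], [0.915, 0.095, 0.391], [0.393, 0.001, -0.92]]
force: [0.4, 0.5, -0.0]
grip_width: 0.0515
grasp_force: 0.0
at [ 0.5541 -0.1505  0.1604] t 2.65
[-0.0109  0.0018  0.1388] [-0.0016 -0.0039  0.0067] 0.1392810745861312 0.007938157879263864
[[280.9594 181.2159]
 [280.7181 217.0764]
 [280.4722 253.6103]
 [366.6136 116.2356]]
```

View pics/w2.png

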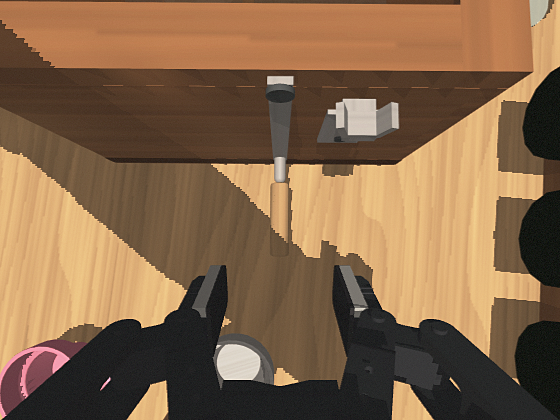

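```bash
python3 -m pendant '[[[-0.004,0.001,0.03],[0,0,0.005],0.6],[[-0.008,0.001,0.06],[0,0,0.005],0.6],[[-0.011,0.001,0.09],[0,0,0.005],0.6],[[-0.011,0.001,0.115],[0,0,0.005],0.6],[[-0.011,0.001,0.13],[0,0,0.005],0.6],[[-0.011,0.001,0.138],[0,0,0.005],0.6],[[-0.011,0.001,0.138],[0,0,0.005],0],[[-0.011,0.001,0.138],[0,0,0.005],0],[[-0.011,0.001,0.138],[0,0,0.005],0],[[-0.011,0.001,0.138],[0,0,0.005],0]]'
python3 - <<'E'
from h import *
R=Rt(CH[2],.4);z=R[:,2]
T=lambda x,zz:(chest(CH,[x,-.195,zz])[0]+.019*z,R)
go(T(.0255,.046),T(.0255,.12),T(.0255,.178),T(.068,.178),T(.068,.16))
E
```

```text
clock: 3.53
position: [0.5515, -0.1076, 0.0292]
orientation: [[-0.082, 0.996, -0.035], [0.916, 0.089, 0.392], [0.393, 0.0, -0.919]]
force: [0.4, 0.2, 4.3]
grip_width: 0.0138
grasp_force: 58.5
at [ 0.5515 -0.1076  0.0292] t 3.5333
[ 0.0012 -0.      0.0013] [-0.0002 -0.0041  0.0005] 0.0017572271179846326 0.004151474444083996
[ 0.0288  0.     -0.0682] [0. 0. 0.] 0.074 0.0
[ 0.0226  0.     -0.0534] [0. 0. 0.] 0.05799999999999998 0.0
[0.     0.0425 0.    ] [0. 0. 0.] 0.04249999999999983 0.0
[-0.007   0.      0.0166] [0. 0. 0.] 0.017999999999999988 0.0
```

```bash
python3 -m pendant '[[[0.002,0,-0.004],[0,0,0],0],[[0.004,0,-0.01],[0,0,0],0],[[0.008,0,-0.018],[0,0,0],0],[[0.011,0,-0.026],[0,0,0],0],[[0.015,0,-0.034],[0,0,0],0],[[0.018,0,-0.042],[0,0,0],0],[[0.021,0,-0.05],[0,0,0],0],[[0.025,0,-0.058],[0,0,0],0],[[0.028,0,-0.066],[0,0,0],0],[[0.0288,0,-0.0682],[0,0,0],0]]'
python3 -m pendant '[[[0.002,0,-0.006],[0,0,0],0],[[0.005,0,-0.012],[0,0,0],0],[[0.0085,0,-0.02],[0,0,0],0],[[0.012,0,-0.028],[0,0,0],0],[[0.0152,0,-0.036],[0,0,0],0],[[0.0186,0,-0.044],[0,0,0],0],[[0.022,0,-0.052],[0,0,0],0],[[0.0226,0,-0.0534],[0,0,0],0],[[0.0226,0,-0.0534],[0,0,0],0],[[0.0226,0,-0.0534],[0,0,0],0]]'
python3 - <<'E'
from h import *
from bench import r
R=Rt(CH[2],.4);z=R[:,2]
T=lambda x,zz:(chest(CH,[x,-.195,zz])[0]+.019*z,R)
go(T(.0255,.178),T(.068,.178),T(.068,.16));print(r.get_obs()['force'],r.get_obs()['q'])
for n in('scene','top','wrist'):
    c=r.camera(n);cv2.imwrite(f"pics/{n}3.png",c["image"])
K,E=c["camera_matrix"],c["extrinsics"]
print(proj(chest(CH,[[.025,-.1505,.177],[.0255,-.194,.177],[.068,-.1505,.162]]),K,E))
a=cv2.imread("pics/scene3.png")[110:290,160:380]
cv2.imwrite("pics/m3.png",np.hstack([cv2.imread("pics/wrist3.png")[:, :],cv2.resize(a,(240,196*420//196//2*1)).copy() if 0 else cv2.resize(a,(240,420))]))
E
```

```text
clock: 4.37
position: [0.5504, -0.1075, 0.103]
orientation: [[-0.082, 0.996, -0.037], [0.916, 0.09, 0.392], [0.394, -0.002, -0.919]]
force: [1.6, -4.7, -6.8]
grip_width: 0.0139
grasp_force: 58.7
clock: 5.2
position: [0.55, -0.1075, 0.1594]
orientation: [[-0.081, 0.996, -0.039], [0.915, 0.09, 0.392], [0.394, -0.004, -0.919]]
force: [-0.6, -5.3, -3.0]
grip_width: 0.014
grasp_force: 58.9
at [ 0.55   -0.1075  0.1594] t 5.2
[ 0.0017  0.0014 -0.0005] [-0.0039 -0.0053 -0.0004] 0.0022651430071676686 0.006564051355028391
[0.     0.0425 0.    ] [0. 0. 0.] 0.04249999999999983 0.0
[-0.007   0.      0.0166] [0. 0. 0.] 0.017999999999999988 0.0
[-0.5515 -5.2639 -2.9758] [-0.4833  0.3442 -0.1488  1.3094  0.3357  0.9589]
[[282.5016 195.1577]
 [283.5912 293.6543]
 [369.2811 199.4949]]
```

View pics/m3.png

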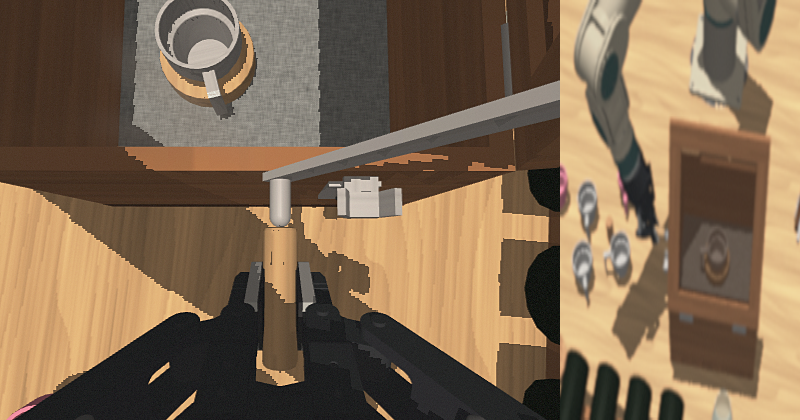

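```bash
python3 -m pendant '[[[0.002,0,-0.001],[0,0,0],0],[[0.002,0.006,-0.001],[0,0,0],0],[[0.002,0.012,-0.001],[0,0,0],0],[[0.002,0.018,-0.001],[0,0,0],0],[[0.002,0.025,-0.001],[0,0,0],0],[[0.002,0.032,-0.001],[0,0,0],0],[[0.002,0.038,-0.001],[0,0,0],0],[[0.002,0.044,-0.001],[0,0,0],0],[[0.002,0.044,-0.001],[0,0,0],0],[[0.002,0.044,-0.001],[0,0,0],0]]'
python3 - <<'E'
from h import *
from bench import r
R=Rt(CH[2],.4);z=R[:,2]
T=lambda x,zz:(chest(CH,[x,-.195,zz])[0]+.019*z,R)
go(T(.068,.178),T(.068,.16))
c=r.camera('wrist');cv2.imwrite("pics/wrist4.png",c["image"])
K,E=c["camera_matrix"],c["extrinsics"]
print(proj(chest(CH,[[.068,-.1505,.178],[.068,-.194,.178],[.068,-.1505,.162]]),K,E))
E
```

```text
clock: 6.18
position: [0.5969, -0.1032, 0.1631]
orientation: [[-0.083, 0.996, -0.032], [0.916, 0.089, 0.391], [0.393, 0.003, -0.92]]
force: [0.9, -8.4, 4.3]
grip_width: 0.0148
grasp_force: 42.1
at [ 0.5969 -0.1032  0.1631] t 6.1833
[ 0.0002 -0.0031  0.0029] [ 0.0028 -0.0035  0.0019] 0.004285587472639124 0.004873161448856673
[-0.007   0.      0.0166] [0. 0. 0.] 0.017999999999999988 0.0
[[273.3607 196.2516]
 [273.1232 292.7651]
 [273.8535 200.5331]]
```

View pics/wrist4.png

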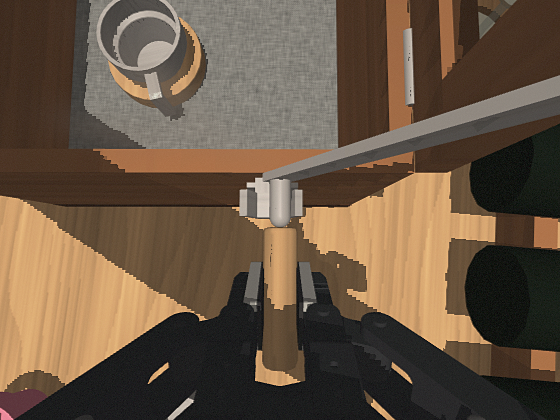

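```bash
python3 -m pendant '[[[0,-0.0015,0],[0,0,0],0],[[0,-0.0032,0],[0,0,0],0],[[-0.001,-0.0032,0.003],[0,0,0],0],[[-0.0024,-0.0032,0.006],[0,0,0],0],[[-0.0036,-0.0032,0.009],[0,0,0],0],[[-0.0048,-0.0032,0.012],[0,0,0],0],[[-0.006,-0.0032,0.015],[0,0,0],0],[[-0.0072,-0.0032,0.018],[0,0,0],0],[[-0.0076,-0.0032,0.019],[0,0,0],0],[[-0.0076,-0.0032,0.019],[0,0,0],0]]'
python3 - <<'E'
from h import *
from bench import r
R=Rt(CH[2],.4);z=R[:,2]
T=lambda x,zz:(chest(CH,[x,-.195,zz])[0]+.019*z,R)
go(T(.068,.162))
c=r.camera('wrist');cv2.imwrite("pics/wrist5.png",c["image"][100:340])
K,E=c["camera_matrix"],c["extrinsics"]
print(proj(chest(CH,[[.068,-.1505,.162],[.068,-.194,.162]]),K,E)-[0,100])
E
```

```text
clock: 7.07
position: [0.5928, -0.1038, 0.1479]
orientation: [[-0.081, 0.996, -0.032], [0.916, 0.087, 0.391], [0.393, 0.003, -0.92]]
force: [-7.1, -10.6, 27.0]
grip_width: 0.0139
grasp_force: 64.9
at [ 0.5928 -0.1038  0.1479] t 7.0667
[0.     0.001  0.0037] [ 0.003  -0.0034 -0.0006] 0.0038372311906604184 0.004569903408876782
[[282.231   96.1777]
 [282.4479 192.1609]]
```

View pics/wrist5.png

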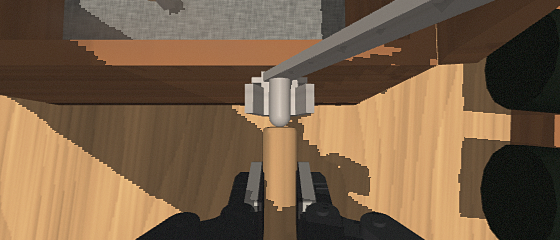

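```bash
python3 -m pendant '[[[0,0,-0.001],[0,0,0],0.3],[[0,0,-0.001],[0,0,0],0.3],[[0,0,-0.001],[0,0,0],0.3],[[0,0,-0.001],[0,0,0],0.4],[[0,0,-0.001],[0,0,0],0.4],[[0,0,-0.001],[0,0,0],0.4],[[0,0,-0.001],[0,0,0],0.4],[[0,0,-0.001],[0,0,0],0.4],[[0,0,-0.001],[0,0,0],0.4],[[0,0,-0.001],[0,0,0],0.4]]'
python3 - <<'E'
from h import *
from bench import r
c=r.camera('wrist');w=c["image"][100:340]
K,E=c["camera_matrix"],c["extrinsics"]
print(proj(chest(CH,[[.068,-.1505,.162],[.068,-.194,.162]]),K,E)-[0,100])
t=r.camera('top');s=r.camera('scene')['image'];cv2.imwrite("pics/top6.png",t['image']);cv2.imwrite("pics/scene6.png",s)
print([proj(chest(CH,[.068,-.1505,.162]),*C[n]) for n in C])
a=cv2.resize(t['image'][150:270,180:320],(280,240));b=cv2.resize(s[150:280,230:370],(280,240))
cv2.imwrite("pics/m6.png",np.vstack([w,np.hstack([a,b])]));print(r.get_obs()['force'])
E
```

```text
clock: 7.95
position: [0.5906, -0.1021, 0.141]
orientation: [[-0.081, 0.996, -0.039], [0.915, 0.09, 0.393], [0.395, -0.004, -0.919]]
force: [0.5, 0.5, 0.9]
grip_width: 0.0341
grasp_force: 0.0
[[286.8876  98.2345]
 [286.9553 199.0804]]
[array([[257.0634, 221.8213]]), array([[297.5867, 182.4497]])]
[-0.7641 -0.3231  0.4925]
```

View pics/m6.png

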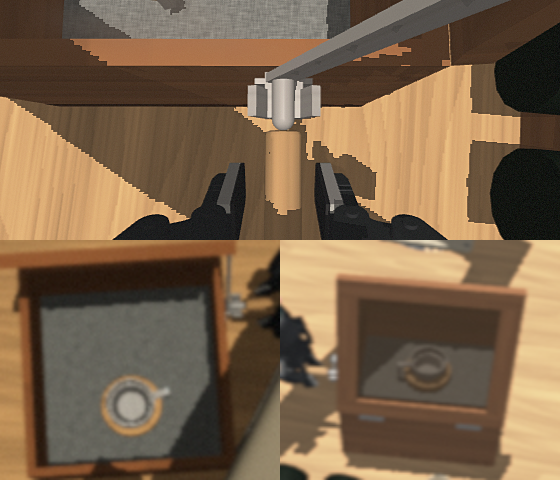

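```bash
python3 -m pendant '[[[0,0,-0.03],[0,0,0],0.6],[[0,0,-0.06],[0,0,0],0.8],[[0,0,-0.09],[0,0,0],1],[[0,0,-0.12],[0,0,0],1],[[0,0,-0.15],[0,0,0],1],[[0,0,-0.18],[0,0,0],1],[[0,0,-0.19],[0,0,0],1],[[0,0,-0.19],[0,0,0],1],[[0,0,-0.19],[0,0,0],1],[[0,0,-0.19],[0,0,0],1]]'
python3 - <<'E'
from h import *
go(((.52,-.25,.30),Rt(.0888)))
E
```

```text
clock: 8.93
position: [0.5972, -0.176, 0.3137]
orientation: [[-0.08, 0.996, -0.041], [0.915, 0.09, 0.394], [0.396, -0.006, -0.918]]
force: [-0.8, 0.7, -0.6]
grip_width: 0.0855
grasp_force: 0.0
at [ 0.5972 -0.176   0.3137] t 8.9333
[-0.067  -0.0835 -0.0134] [-0.0065 -0.4076  0.0001] 0.10787363548008548 0.40761009131381254
```

```bash
python3 -m pendant '[[[-0.01,-0.012,-0.002],[0,-0.06,0],1],[[-0.02,-0.025,-0.004],[-0.001,-0.12,0],1],[[-0.03,-0.037,-0.006],[-0.002,-0.18,0],1],[[-0.04,-0.05,-0.008],[-0.003,-0.24,0],1],[[-0.05,-0.062,-0.01],[-0.004,-0.3,0],1],[[-0.06,-0.075,-0.012],[-0.005,-0.36,0],1],[[-0.067,-0.0835,-0.0134],[-0.0065,-0.4076,0],1],[[-0.067,-0.0835,-0.0134],[-0.0065,-0.4076,0],1],[[-0.067,-0.0835,-0.0134],[-0.0065,-0.4076,0],1],[[-0.067,-0.0835,-0.0134],[-0.0065,-0.4076,0],1]]'
cat >> h.py <<'E'
def ell(im,mask_fn=None):
    "grey-ish (unsaturated) blobs -> contours"
    h=cv2.cvtColor(im,cv2.COLOR_BGR2HSV);m=((h[...,1]<70)&(h[...,2]>70)).astype(np.uint8)*255
    m=cv2.morphologyEx(m,cv2.MORPH_CLOSE,np.ones((5,5)))
    return [c for c in cv2.findContours(m,cv2.RETR_EXTERNAL,cv2.CHAIN_APPROX_NONE)[0] if cv2.contourArea(c)>300]
def wrist(name):
    from bench import r
    c=r.camera('wrist');cv2.imwrite(f"pics/{name}.png",c['image']);np.savez(name+'.npz',K=c['camera_matrix'],E=c['extrinsics']);return c['image'],c['camera_matrix'],c['extrinsics']
E
python3 - <<'E'
from h import *
im,K,E=wrist('w7')
for c in ell(im): print(cv2.contourArea(c),cv2.boundingRect(c))
print(proj([[.527,-.25,.054],[.572,-.369,.054],[.453,-.392,.054]],K,E)); go()
E
```

```text
clock: 9.77
position: [0.5207, -0.25, 0.3007]
orientation: [[-0.089, 0.996, 0.001], [0.996, 0.089, 0.001], [0.0, 0.001, -1.0]]
force: [-0.2, -0.4, -0.2]
grip_width: 0.0853
grasp_force: 0.0
2379.5 (313, 328, 65, 54)
2029.0 (522, 283, 38, 102)
1816.0 (192, 252, 67, 45)
1871.0 (282, 243, 65, 46)
1950.0 (255, 148, 55, 69)
[[284.5984 176.0315]
 [309.8361 266.6573]
 [219.838  274.948 ]]
at [ 0.521  -0.2504  0.3009] t 9.8167
```

View pics/w7.png

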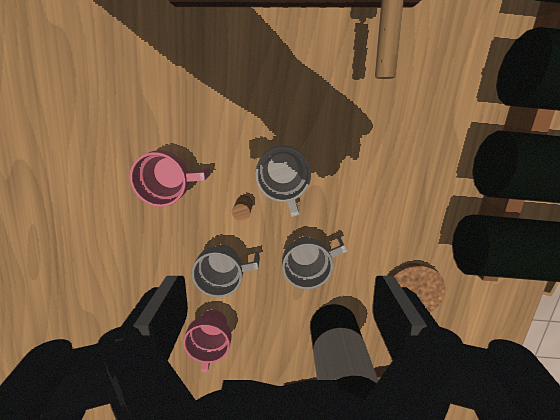

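```bash
python3 - <<'E'
from h import *
d=np.load("w7.npz");K,E=d['K'],d['E']
c=back([[283.5,174],[307.5,264.5],[217.5,272]],.054,K,E);h=back([[294,206],[342,248],[254,264]],.046,K,E)
print(c);v=(h-c)[:,:2];print(np.linalg.norm(v,axis=1),np.arctan2(v[:,1],v[:,0]))
print('bottle/stopper',back([[243,206]],.037,K,E),back([[337,322]],.3,K,E))
P=[[.527,-.25],[.572,-.369]]
E
```

```text
[[ 0.5254 -0.2476  0.054 ]
 [ 0.5685 -0.3661  0.054 ]
 [ 0.4497 -0.3878  0.054 ]]
[0.0451 0.0504 0.0491] [-1.1737  0.5036  0.2478]
bottle/stopper [[ 0.4773 -0.2978  0.037 ]] [[ 0.5527 -0.2738  0.3   ]]
```

```bash
python3 - <<'E'
from h import *
print(back([[146,241]],0,*C['scene']),back([[436,181]],0,*C['top']))
a=cv2.imread("pics/top6.png")[130:270,330:470];b=cv2.imread("pics/scene6.png")[165:265,100:240]
cv2.imwrite("pics/m8.png",np.hstack([cv2.resize(a,(390,390)),cv2.resize(b,(405,289)).copy() if 0 else cv2.resize(b,(405,390))]))
E
```

```text
[[ 0.6512 -0.4789  0.    ]] [[ 0.6376 -0.4847  0.    ]]
```

View pics/m8.png

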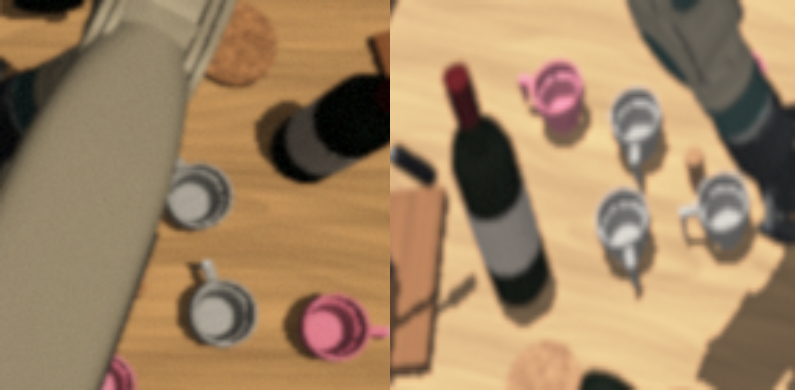

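```bash
python3 - <<'E'
from h import *
c=back([[245.5,233]],.076,*C['top']);h=back([[264,225.5]],.066,*C['top']);print(c,h,np.arctan2(*(h-c)[0,1::-1]))
go(((.525,-.247,.10),Rt(.0888)),((.525,-.247,.033),Rt(.0888)))
E
```

```text
[[0.4619 0.0723 0.076 ]] [[0.4852 0.0218 0.066 ]] -1.1398082121468835
at [ 0.521  -0.2504  0.3009] t 9.8167
[0.003  0.004  0.2009] [0.0016 0.0001 0.0001] 0.20096156200895524 0.001621716986888418
[0.    0.    0.067] [0. 0. 0.] 0.067 0.0
```

```bash
python3 -m pendant '[[[0.003,0.004,0.03],[0,0,0],1],[[0.003,0.004,0.065],[0,0,0],1],[[0.003,0.004,0.1],[0,0,0],1],[[0.003,0.004,0.135],[0,0,0],1],[[0.003,0.004,0.17],[0,0,0],1],[[0.003,0.004,0.2],[0,0,0],1],[[0.003,0.004,0.222],[0,0,0],1],[[0.003,0.004,0.244],[0,0,0],1],[[0.003,0.004,0.26],[0,0,0],1],[[0.003,0.004,0.268],[0,0,0],1]]'
python3 -m pendant '[[[0,0,0],[0,0,0],1],[[0,0,0],[0,0,0],0],[[0,0,0],[0,0,0],0],[[0,0,0],[0,0,0],0],[[0,0,0],[0,0,0],0],[[0,0,0],[0,0,0],0],[[0,0,0],[0,0,0],0],[[0,0,0],[0,0,0],0],[[0,0,0],[0,0,0],0],[[0,0,0],[0,0,0],0]]'
```

```text
clock: 10.65
position: [0.524, -0.2469, 0.0306]
orientation: [[-0.089, 0.996, -0.001], [0.996, 0.089, 0.002], [0.002, -0.001, -1.0]]
force: [0.1, 0.3, -0.3]
grip_width: 0.0853
grasp_force: 0.0
clock: 11.48
position: [0.5268, -0.2489, 0.0356]
orientation: [[-0.088, 0.996, 0.006], [0.996, 0.088, -0.004], [-0.004, 0.006, -1.0]]
force: [0.9, -0.8, 6.0]
grip_width: 0.0661
grasp_force: 67.5
```

```bash
python3 - <<'E'
from h import *
from bench import r
p=r.get_obs()['position']
go(((p[0],p[1],.245),Rt(.0888)),((.468,-.10,.245),Rt(.834)),((.4675,.0749,.245),Rt(.834)))
E
```

```text
at [ 0.5268 -0.2489  0.0356] t 11.4833
[-0.0009  0.0012 -0.2094] [ 0.0057  0.0041 -0.0002] 0.20939298041757154 0.006973478403550973
[ 0.1535 -0.0454  0.    ] [ 0.      0.     -0.7452] 0.1600667840181498 0.7452
[0.1179 0.1292 0.    ] [0. 0. 0.] 0.1749007146926507 0.0
```

```bash
python3 -m pendant '[[[0,0,-0.01],[0,0,0],0],[[0,0,-0.03],[0,0,0],0],[[0,0,-0.06],[0,0,0],0],[[0,0,-0.09],[0,0,0],0],[[0,0,-0.12],[0,0,0],0],[[0,0,-0.15],[0,0,0],0],[[0,0,-0.18],[0,0,0],0],[[0,0,-0.2],[0,0,0],0],[[0,0,-0.21],[0,0,0],0],[[0,0,-0.21],[0,0,0],0]]'
python3 -m pendant '[[[0.01,-0.003,0],[0,0,-0.05],0],[[0.03,-0.01,0],[0,0,-0.13],0],[[0.05,-0.015,0],[0,0,-0.22],0],[[0.07,-0.022,0],[0,0,-0.32],0],[[0.09,-0.028,0],[0,0,-0.42],0],[[0.11,-0.034,0],[0,0,-0.52],0],[[0.13,-0.04,0],[0,0,-0.62],0],[[0.145,-0.045,0],[0,0,-0.71],0],[[0.153,-0.0454,0],[0,0,-0.745],0],[[0.153,-0.0454,0],[0,0,-0.745],0]]'
python3 - <<'E'
from h import *
im,K,E=wrist('w9')
go(((.4675,.0749,.245),Rt(.834)))
print(proj(np.array([[.4675,.0749,.076]]),K,E))
for c in ell(im): print(cv2.contourArea(c),cv2.boundingRect(c))
from bench import r;o=r.get_obs();print(o['grip_width'],o['grasp_force'],o['q'])
E
```

```text
clock: 12.32
position: [0.5258, -0.2482, 0.2467]
orientation: [[-0.088, 0.996, 0.007], [0.996, 0.088, -0.004], [-0.005, 0.006, -1.0]]
force: [0.0, 0.4, -2.4]
grip_width: 0.0662
grasp_force: 67.3
clock: 13.15
position: [0.4642, -0.0975, 0.2416]
orientation: [[-0.741, 0.671, -0.001], [0.671, 0.741, -0.0], [0.0, -0.001, -1.0]]
force: [0.1, -0.3, -1.0]
grip_width: 0.0662
grasp_force: 67.3
at [ 0.4652 -0.0986  0.2421] t 13.2
[ 0.115   0.13   -0.0031] [-0.0005  0.0014 -0.001 ] 0.17357761099819585 0.0017652998195871255
[[429.9332  66.0845]]
301.0 (195, 346, 31, 45)
1526.0 (64, 297, 65, 47)
1105.5 (396, 282, 56, 48)
529.0 (358, 269, 33, 54)
533.5 (168, 269, 35, 54)
17804.0 (204, 213, 152, 169)
35550.0 (345, 0, 215, 250)
0.06578049991366343 67.32601951807737 [-0.3444  0.0029 -0.3213  1.2456 -0.001   0.3933]
```

```bash
python3 - <<'E'
import cv2,numpy as np
a=cv2.imread("pics/w9.png");b=cv2.resize(cv2.imread("pics/top6.png")[210:255,225:275],(240,216),interpolation=cv2.INTER_CUBIC)
z=cv2.resize(a[0:160,340:530],(240,202),interpolation=cv2.INTER_CUBIC)
cv2.imwrite("pics/m9.png",np.hstack([a,np.vstack([b,z,np.zeros((2,240,3),np.uint8)])]))
E
```

```text
(no output)
```

View pics/m9.png

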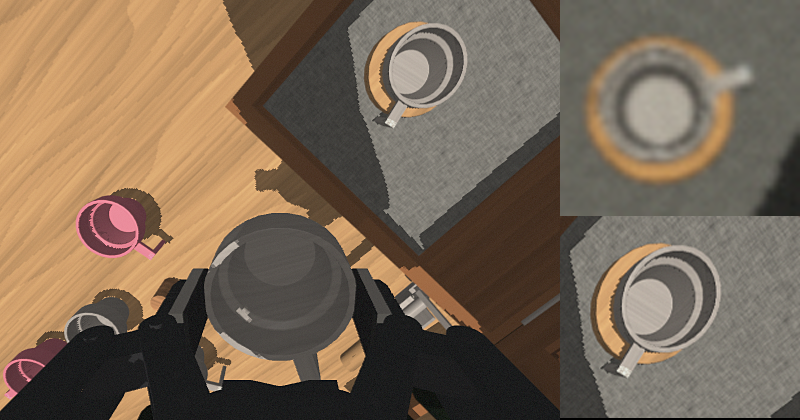

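```bash
cat >> h.py <<'E'
def fitrim(im,K,E,x,y,z,rng=.012,rad=(.034,.030)):
    g=cv2.GaussianBlur(im,(0,0),1.).astype(float);a=np.linspace(0,2*np.pi,120,endpoint=False)
    G=sum(np.hypot(cv2.Sobel(g[...,k],-1,1,0),cv2.Sobel(g[...,k],-1,0,1)) for k in range(3)).astype(np.float32)
    def s(p):
        t=0
        for R in rad:
            uv=proj(np.c_[p[0]+R*np.cos(a),p[1]+R*np.sin(a),np.full(120,z)],K,E).astype(np.float32)
            t+=np.minimum(cv2.remap(G,uv[:,0],uv[:,1],cv2.INTER_LINEAR),150).mean()
        return t
    L=[(s((x+i,y+j)),x+i,y+j) for i in np.arange(-rng,rng+1e-6,.001) for j in np.arange(-rng,rng+1e-6,.001)]
    return np.array(max(L))
E
python3 - <<'E'
from h import *
im=cv2.imread("pics/w9.png");d=np.load("w9.npz");K,E=d['K'],d['E']
f=fitrim(im,K,E,.4675,.0749,.076);print(f)
h=back([[391,121]],.066,K,E)[0];v=h-[f[1],f[2],0];print(h,np.hypot(*v[:2]),np.arctan2(v[1],v[0]))
t=cv2.imread("pics/top6.png");print(fitrim(t,*C['top'],.4675,.0749,.076))
im=cv2.imread("pics/w7.png");d=np.load("w7.npz")
for c in((.569,-.366),(.4495,-.388)):print(fitrim(im,d['K'],d['E'],*c,.054))
E
```

```text
[282.9429   0.4675   0.0729]
[0.4847 0.0249 0.066 ] 0.05098383189677278 -1.2269958112611583
[294.3934   0.4555   0.0749]
[298.3979   0.569   -0.367 ]
[298.4207   0.4495  -0.391 ]
```

```bash
python3 - <<'E'
from h import *
im=cv2.imread("pics/w9.png");d=np.load("w9.npz");K,E=d['K'],d['E']
print(fitrim(im,K,E,.4652,-.0986,.2605))
go(((.4675,.0738,.245),Rt(.834)),((.4675,.0738,.100),Rt(.834)),((.4675,.0738,.0785),Rt(.834)))
E
```

```text
[200.3137   0.4642  -0.0976]
at [ 0.4652 -0.0986  0.2421] t 13.2
[ 0.1142  0.1292 -0.0031] [-0.0005  0.0014 -0.001 ] 0.1724778678762711 0.0017652998195871255
[0.    0.    0.145] [0. 0. 0.] 0.145 0.0
[0.     0.     0.0215] [0. 0. 0.] 0.021500000000000005 0.0
```

```bash
python3 -m pendant '[[[0.01,0.012,-0.003],[0,0,0],0],[[0.03,0.034,-0.003],[0,0,0],0],[[0.05,0.057,-0.003],[0,0,0],0],[[0.07,0.08,-0.003],[0,0,0],0],[[0.09,0.102,-0.003],[0,0,0],0],[[0.105,0.12,-0.003],[0,0,0],0],[[0.115,0.1295,-0.003],[0,0,0],0],[[0.115,0.13,-0.003],[0,0,0],0],[[0.115,0.13,-0.003],[0,0,0],0],[[0.115,0.13,-0.003],[0,0,0],0]]'
python3 -m pendant '[[[0,0,0.01],[0,0,0],0],[[0,0,0.03],[0,0,0],0],[[0,0,0.05],[0,0,0],0],[[0,0,0.07],[0,0,0],0],[[0,0,0.09],[0,0,0],0],[[0,0,0.11],[0,0,0],0],[[0,0,0.125],[0,0,0],0],[[0,0,0.132],[0,0,0],0],[[0,0,0.135],[0,0,0],0],[[0,0,0.135],[0,0,0],0]]'
python3 -m pendant '[[[0,0,0.004],[0,0,0],0],[[0,0,0.008],[0,0,0],0],[[0,0,0.012],[0,0,0],0],[[0,0,0.016],[0,0,0],0],[[0,0,0.02],[0,0,0],0],[[0,0,0.024],[0,0,0],0],[[0,0,0.027],[0,0,0],0],[[0,0,0.03],[0,0,0],0],[[0,0,0.031],[0,0,0],0],[[0,0,0.031],[0,0,0],0]]'
```

```text
clock: 14.03
position: [0.4686, 0.0734, 0.2458]
orientation: [[-0.739, 0.673, 0.002], [0.673, 0.739, -0.002], [-0.003, -0.0, -1.0]]
force: [-0.1, -0.2, -2.4]
grip_width: 0.0661
grasp_force: 67.4
clock: 14.87
position: [0.4681, 0.0735, 0.1105]
orientation: [[-0.74, 0.673, 0.002], [0.673, 0.74, -0.002], [-0.002, -0.0, -1.0]]
force: [-0.3, -0.3, -1.4]
grip_width: 0.0662
grasp_force: 67.4
clock: 15.7
position: [0.4683, 0.0741, 0.0798]
orientation: [[-0.74, 0.672, 0.002], [0.672, 0.74, -0.002], [-0.003, 0.0, -1.0]]
force: [-0.6, -0.0, -0.8]
grip_width: 0.0661
grasp_force: 67.4
```

```bash
python3 -m pendant '[[[0,0,0.001],[0,0,0],0],[[0,0,0.002],[0,0,0],0],[[0,0,0.003],[0,0,0],0],[[0,0,0.003],[0,0,0],0],[[0,0,0.004],[0,0,0],0],[[0,0,0.004],[0,0,0],0],[[0,0,0.005],[0,0,0],0],[[0,0,0.005],[0,0,0],0],[[0,0,0.005],[0,0,0],0],[[0,0,0.005],[0,0,0],0]]'
```

```text
clock: 16.53
position: [0.4695, 0.074, 0.077]
orientation: [[-0.74, 0.672, 0.005], [0.672, 0.74, -0.002], [-0.005, 0.002, -1.0]]
force: [-2.8, 0.5, 10.4]
grip_width: 0.066
grasp_force: 68.7
```

```bash
python3 -m pendant '[[[0,0,-0.003],[0,0,0],0.5],[[0,0,-0.003],[0,0,0],1],[[0,0,-0.003],[0,0,0],1],[[0,0,-0.003],[0,0,0],1],[[0,0,-0.003],[0,0,0],1],[[0,0,-0.003],[0,0,0],1],[[0,0,-0.01],[0,0,0],1],[[0,0,-0.03],[0,0,0],1],[[0,0,-0.06],[0,0,0],1],[[0,0,-0.09],[0,0,0],1]]'
python3 -m pendant '[[[-0.01,-0.01,-0.03],[0,0,0],1],[[-0.03,-0.03,-0.06],[0,0,0],1],[[-0.045,-0.05,-0.09],[0,0,0],1],[[-0.06,-0.07,-0.11],[0,0,0],1],[[-0.075,-0.085,-0.11],[0,0,0],1],[[-0.085,-0.1,-0.11],[0,0,0],1],[[-0.09,-0.1,-0.11],[0,0,0],1],[[-0.09,-0.1,-0.11],[0,0,0],1],[[-0.09,-0.1,-0.11],[0,0,0],1],[[-0.09,-0.1,-0.11],[0,0,0],1]]'
python3 - <<'E'
from h import *
im,K,E=wrist('w10')
for z in(.091,.096,.101,.106,.111):print(z,fitrim(im,K,E,.4675,.0738,z),proj([[.4675,.0738,z]],K,E))
for c in((.569,-.367),(.4495,-.391)):print(fitrim(im,K,E,*c,.054),proj([[*c,.054]],K,E))
go(((.50,-.25,.30),Rt(.834)),((.569,-.367,.15),Rt(2.076)))
E
```

```text
clock: 17.37
position: [0.4672, 0.0742, 0.1656]
orientation: [[-0.74, 0.672, 0.0], [0.672, 0.74, -0.002], [-0.001, -0.001, -1.0]]
force: [1.5, 0.4, 0.2]
grip_width: 0.0853
grasp_force: 0.0
clock: 18.2
position: [0.4672, -0.0593, 0.2751]
orientation: [[-0.741, 0.672, 0.002], [0.672, 0.741, -0.001], [-0.002, 0.001, -1.0]]
force: [0.3, -0.2, -0.2]
grip_width: 0.0856
grasp_force: 0.0
0.091 [289.0529   0.4685   0.0758] [[384.5133  95.7052]]
0.096 [289.4602   0.4675   0.0738] [[386.1621  95.5654]]
0.101 [282.232    0.4675   0.0718] [[387.8633  95.4212]]
0.106 [267.6896   0.4645   0.0688] [[389.6196  95.2723]]
0.111 [267.0092   0.4645   0.0678] [[391.4338  95.1184]]
[130.0069   0.569   -0.366 ] [[166.6788 375.7591]]
[220.8151   0.4465  -0.39  ] [[ 87.6571 333.1378]]
at [ 0.4672 -0.0592  0.2751] t 18.25
[-0.1524 -0.1194 -0.0247] [0.0005 0.0022 0.0008] 0.19519163688359417 0.0023746059731143097
[-0.1297 -0.0403  0.15  ] [ 0.     0.    -1.242] 0.2023610634484806 1.2420000000000002
```

```bash
python3 -m pendant '[[[-0.02,-0.015,-0.003],[0,0,0],1],[[-0.045,-0.035,-0.006],[0,0,0],1],[[-0.07,-0.055,-0.01],[0,0,0],1],[[-0.095,-0.075,-0.015],[0,0,0],1],[[-0.12,-0.095,-0.02],[0,0,0],1],[[-0.14,-0.11,-0.025],[0,0,0],1],[[-0.1524,-0.1194,-0.025],[0,0,0],1],[[-0.1524,-0.1194,-0.025],[0,0,0],1],[[-0.1524,-0.1194,-0.025],[0,0,0],1],[[-0.1524,-0.1194,-0.025],[0,0,0],1]]'
python3 - <<'E'
from h import *
im,K,E=wrist('w11')
for c in((.569,-.367),(.4495,-.391)):print(fitrim(im,K,E,*c,.054,.02),proj([[*c,.054],[c[0],c[1],.0]],K,E))
go(((.569,-.367,.15),Rt(2.076)),((.569,-.367,.033),Rt(2.076)))
E
```

```text
clock: 19.08
position: [0.4995, -0.2494, 0.3002]
orientation: [[-0.741, 0.671, 0.001], [0.671, 0.741, -0.0], [-0.001, 0.001, -1.0]]
force: [0.2, -0.1, -0.9]
grip_width: 0.0854
grasp_force: 0.0
[297.9509   0.566   -0.368 ] [[249.3154 271.5753]
 [252.4638 254.0417]]
[298.4431   0.4475  -0.391 ] [[170.2938 220.5994]
 [182.328  207.8267]]
at [ 0.4995 -0.2492  0.3003] t 19.1333
[-0.1303 -0.0408  0.1505] [-0.0002  0.0018 -1.2409] 0.2031826158395687 1.2409228151041576
[0.    0.    0.117] [0. 0. 0.] 0.11699999999999999 0.0
```

```bash
python3 -m pendant '[[[-0.02,-0.006,0],[0,0,-0.12],1],[[-0.04,-0.013,0.01],[0,0,-0.24],1],[[-0.06,-0.02,0.03],[0,0,-0.36],1],[[-0.08,-0.026,0.05],[0,0,-0.48],1],[[-0.1,-0.032,0.07],[0,0,-0.6],1],[[-0.115,-0.037,0.09],[0,0,-0.72],1],[[-0.125,-0.04,0.11],[0,0,-0.84],1],[[-0.1295,-0.042,0.13],[0,0,-0.96],1],[[-0.1295,-0.042,0.145],[0,0,-1.08],1],[[-0.1295,-0.042,0.15],[0,0,-1.2],1]]'
python3 - <<'E'
from h import *
go(((.5675,-.3675,.032),Rt(2.076)))
E
```

```text
clock: 19.97
position: [0.5665, -0.3666, 0.1475]
orientation: [[-0.892, -0.453, -0.002], [-0.453, 0.892, 0.002], [0.001, 0.003, -1.0]]
force: [-0.1, 1.0, -0.7]
grip_width: 0.0855
grasp_force: 0.0
at [ 0.5665 -0.3666  0.1475] t 19.9667
[-0.0005 -0.0016  0.1155] [ 0.003  -0.0006 -0.0351] 0.11553455549743993 0.0351946726982061
```

```bash
python3 -m pendant '[[[0,-0.001,0.01],[0,0,-0.035],1],[[0,-0.001,0.03],[0,0,-0.035],1],[[0,-0.001,0.05],[0,0,-0.035],1],[[0,-0.001,0.07],[0,0,-0.035],1],[[0,-0.001,0.09],[0,0,-0.035],1],[[0,-0.001,0.105],[0,0,-0.035],1],[[0,-0.001,0.113],[0,0,-0.035],1],[[0,-0.001,0.1155],[0,0,-0.035],1],[[0,-0.001,0.1155],[0,0,-0.035],1],[[0,-0.001,0.1155],[0,0,-0.035],1]]'
python3 -m pendant '[[[0,0,0],[0,0,0],0],[[0,0,0],[0,0,0],0],[[0,0,0],[0,0,0],0],[[0,0,0],[0,0,0],0],[[0,0,0],[0,0,0],0],[[0,0,0],[0,0,0],0],[[0,0,0],[0,0,0],0],[[0,0,0],[0,0,0],0],[[0,0,0],[0,0,0],0],[[0,0,0],[0,0,0],0]]'
python3 - <<'E'
from h import *
from bench import r
p=r.get_obs()['position']
go(((p[0],p[1],.26),Rt(2.076)),((.468,-.10,.26),Rt(1.93)),((.4675,.0738,.26),Rt(1.93)))
E
```

```text
clock: 20.8
position: [0.5695, -0.3704, 0.0367]
orientation: [[-0.878, -0.478, 0.004], [-0.478, 0.878, -0.003], [-0.002, -0.004, -1.0]]
force: [-0.6, -0.8, 0.5]
grip_width: 0.0855
grasp_force: 0.0
clock: 21.63
position: [0.5702, -0.3714, 0.0379]
orientation: [[-0.879, -0.477, 0.006], [-0.477, 0.879, -0.004], [-0.003, -0.006, -1.0]]
force: [-0.1, 0.5, 6.5]
grip_width: 0.0653
grasp_force: 67.3
at [ 0.5702 -0.3714  0.0379] t 21.6333
[-0.0008 -0.0013 -0.2221] [-0.006   0.0034 -0.0075] 0.22211037856774776 0.010224828117978944
[-0.042  0.287  0.   ] [0.    0.    0.146] 0.29004388060519615 0.14600000000000013
[-0.0606  0.1629  0.    ] [0. 0. 0.] 0.17380071921600326 0.0
```

```bash
python3 -m pendant '[[[0,0,-0.01],[0,0,0],0],[[0,0,-0.03],[0,0,0],0],[[0,0,-0.06],[0,0,0],0],[[0,0,-0.09],[0,0,0],0],[[0,0,-0.12],[0,0,0],0],[[0,0,-0.15],[0,0,0],0],[[0,0,-0.18],[0,0,0],0],[[0,0,-0.21],[0,0,0],0],[[0,0,-0.222],[0,0,0],0],[[0,0,-0.222],[0,0,0],0]]'
python3 -m pendant '[[[-0.003,0.02,0],[0,0,0.015],0],[[-0.008,0.05,0],[0,0,0.03],0],[[-0.013,0.085,0],[0,0,0.05],0],[[-0.018,0.12,0],[0,0,0.07],0],[[-0.023,0.155,0],[0,0,0.09],0],[[-0.028,0.19,0],[0,0,0.11],0],[[-0.033,0.225,0],[0,0,0.13],0],[[-0.038,0.26,0],[0,0,0.14],0],[[-0.042,0.283,0],[0,0,0.14],0],[[-0.042,0.287,0],[0,0,0.14],0]]'
python3 - <<'E'
from h import *
im,K,E=wrist('w12')
from bench import r
o=r.get_obs();p=o['position'];print(o['grip_width'],o['grasp_force'])
print(fitrim(im,K,E,p[0],p[1],p[2]+.016))
go(((.4675,.0738,.26),Rt(1.93)))
E
```

```text
clock: 22.47
position: [0.5698, -0.3715, 0.2623]
orientation: [[-0.879, -0.477, 0.009], [-0.477, 0.879, -0.007], [-0.005, -0.01, -1.0]]
force: [0.4, -0.7, -0.6]
grip_width: 0.0649
grasp_force: 66.9
clock: 23.3
position: [0.4643, -0.0939, 0.2541]
orientation: [[-0.936, -0.353, -0.003], [-0.353, 0.936, 0.002], [0.002, 0.003, -1.0]]
force: [0.1, 0.3, -1.8]
grip_width: 0.0652
grasp_force: 67.0
0.0655343667161815 67.04623963574704
[209.0807   0.4641  -0.094 ]
at [ 0.4651 -0.095   0.2544] t 23.35
[-0.0618  0.1571 -0.0055] [ 0.0012 -0.0018  0.0016] 0.16890382518182503 0.00269266580459945
```

```bash
python3 -m pendant '[[[-0.006,0.015,-0.005],[0,0,0],0],[[-0.018,0.045,-0.0055],[0,0,0],0],[[-0.03,0.075,-0.0055],[0,0,0],0],[[-0.042,0.105,-0.0055],[0,0,0],0],[[-0.053,0.135,-0.0055],[0,0,0],0],[[-0.06,0.152,-0.0055],[0,0,0],0],[[-0.0618,0.157,-0.0055],[0,0,0],0],[[-0.0618,0.157,-0.0055],[0,0,0],0],[[-0.0618,0.157,-0.0055],[0,0,0],0],[[-0.0618,0.157,-0.0055],[0,0,0],0]]'
python3 -m pendant '[[[0,0,0.01],[0,0,0],0],[[0,0,0.03],[0,0,0],0],[[0,0,0.05],[0,0,0],0],[[0,0,0.07],[0,0,0],0],[[0,0,0.09],[0,0,0],0],[[0,0,0.105],[0,0,0],0],[[0,0,0.118],[0,0,0],0],[[0,0,0.122],[0,0,0],0],[[0,0,0.125],[0,0,0],0],[[0,0,0.125],[0,0,0],0]]'
python3 -m pendant '[[[0,0,0.004],[0,0,0],0],[[0,0,0.008],[0,0,0],0],[[0,0,0.012],[0,0,0],0],[[0,0,0.016],[0,0,0],0],[[0,0,0.02],[0,0,0],0],[[0,0,0.024],[0,0,0],0],[[0,0,0.027],[0,0,0],0],[[0,0,0.03],[0,0,0],0],[[0,0,0.031],[0,0,0],0],[[0,0,0.031],[0,0,0],0]]'
```

```text
clock: 24.18
position: [0.471, 0.0696, 0.2615]
orientation: [[-0.937, -0.349, 0.002], [-0.349, 0.937, -0.002], [-0.001, -0.003, -1.0]]
force: [0.4, 0.2, -2.0]
grip_width: 0.0648
grasp_force: 67.2
clock: 25.02
position: [0.471, 0.0701, 0.1367]
orientation: [[-0.937, -0.349, 0.002], [-0.349, 0.937, -0.002], [-0.001, -0.002, -1.0]]
force: [0.2, 0.4, -1.5]
grip_width: 0.0655
grasp_force: 67.2
clock: 25.85
position: [0.4709, 0.0708, 0.1058]
orientation: [[-0.937, -0.35, 0.002], [-0.35, 0.937, -0.001], [-0.001, -0.002, -1.0]]
force: [-0.2, 0.3, -1.8]
grip_width: 0.0651
grasp_force: 67.2
```

```bash
python3 -m pendant '[[[0.001,0.002,0],[0,0,0],0],[[0.0022,0.004,0],[0,0,0],0],[[0.0022,0.004,0.002],[0,0,0],0],[[0.0022,0.004,0.004],[0,0,0],0],[[0.0022,0.004,0.005],[0,0,0],0],[[0.0022,0.004,0.006],[0,0,0],0],[[0.0022,0.004,0.007],[0,0,0],0],[[0.0022,0.004,0.008],[0,0,0],0],[[0.0022,0.004,0.009],[0,0,0],0],[[0.0022,0.004,0.009],[0,0,0],0]]'
```

```text
clock: 26.68
position: [0.4689, 0.0736, 0.0988]
orientation: [[-0.937, -0.35, 0.004], [-0.35, 0.937, -0.002], [-0.004, -0.003, -1.0]]
force: [-4.1, -0.3, 9.7]
grip_width: 0.0654
grasp_force: 68.5
```

```bash
python3 -m pendant '[[[0,0,-0.003],[0,0,0],0.5],[[0,0,-0.003],[0,0,0],1],[[0,0,-0.003],[0,0,0],1],[[0,0,-0.003],[0,0,0],1],[[0,0,-0.003],[0,0,0],1],[[0,0,-0.003],[0,0,0],1],[[0,0,-0.01],[0,0,0],1],[[0,0,-0.03],[0,0,0],1],[[0,0,-0.06],[0,0,0],1],[[0,0,-0.09],[0,0,0],1]]'
python3 -m pendant '[[[0.005,-0.012,-0.03],[0,0,0],1],[[0.015,-0.035,-0.06],[0,0,0],1],[[0.025,-0.06,-0.09],[0,0,0],1],[[0.035,-0.09,-0.1],[0,0,0],1],[[0.045,-0.12,-0.1],[0,0,0],1],[[0.055,-0.15,-0.1],[0,0,0],1],[[0.065,-0.18,-0.1],[0,0,0],1],[[0.075,-0.21,-0.1],[0,0,0],1],[[0.075,-0.21,-0.1],[0,0,0],1],[[0.075,-0.21,-0.1],[0,0,0],1]]'
python3 - <<'E'
from h import *
from bench import r
im,K,E=wrist('w13')
for z in(.106,.111,.116,.121,.126):print(z,fitrim(im,K,E,.4675,.0738,z),proj([[.4675,.0738,z]],K,E))
for c in((.4485,-.391),):print(fitrim(im,K,E,*c,.054,.02),proj([[*c,.054]],K,E))
t=r.camera('top')['image'];s=r.camera('scene')['image'];cv2.imwrite('pics/top13.png',t);cv2.imwrite('pics/scene13.png',s)
print('top',fitrim(t,*C['top'],.4485,-.391,.054,.03),'scene',fitrim(s,*C['scene'],.4485,-.391,.054,.03))
go(((.4485,-.391,.15),Rt(2.29)))
E
```

```text
clock: 27.52
position: [0.4665, 0.0737, 0.1876]
orientation: [[-0.937, -0.35, 0.0], [-0.35, 0.937, -0.002], [0.001, -0.002, -1.0]]
force: [0.4, -0.8, -0.2]
grip_width: 0.0855
grasp_force: 0.0
clock: 28.35
position: [0.4706, -0.1504, 0.2878]
orientation: [[-0.938, -0.347, 0.003], [-0.347, 0.938, -0.001], [-0.002, -0.002, -1.0]]
force: [-0.5, 0.7, 0.4]
grip_width: 0.0852
grasp_force: 0.0
0.106 [277.8301   0.4695   0.0808] [[472.9633 255.1792]]
0.111 [283.3557   0.4685   0.0758] [[475.5577 257.2089]]
0.116 [293.814    0.4665   0.0718] [[478.223  259.2941]]
0.121 [294.3537   0.4665   0.0678] [[480.9621 261.4369]]
0.126 [288.0759   0.4655   0.0648] [[483.778 263.64 ]]
[287.3733   0.4475  -0.39  ] [[77.5525 82.2163]]
top [299.4888   0.4525  -0.387 ] scene [300.       0.4535  -0.386 ]
at [ 0.4705 -0.1482  0.2876] t 28.5
[ 0.106  -0.2194  0.1379] [-0.0023  0.0015 -0.3606] 0.2799746479962566 0.36057380278473194
```

```bash
python3 -m pendant '[[[0.01,-0.02,0],[0,0,-0.06],1],[[0.02,-0.045,0],[0,0,-0.12],1],[[0.035,-0.075,0],[0,0,-0.18],1],[[0.05,-0.105,0.01],[0,0,-0.24],1],[[0.065,-0.135,0.03],[0,0,-0.3],1],[[0.08,-0.165,0.05],[0,0,-0.36],1],[[0.093,-0.195,0.08],[0,0,-0.36],1],[[0.103,-0.215,0.11],[0,0,-0.36],1],[[0.105,-0.218,0.13],[0,0,-0.36],1],[[0.105,-0.218,0.13],[0,0,-0.36],1]]'
python3 - <<'E'
from h import *
im,K,E=wrist('w14')
print(fitrim(im,K,E,.449,-.389,.054,.02),proj([[.449,-.389,.054]],K,E))
go(((.449,-.389,.034),Rt(2.29)))
E
```

```text
clock: 29.33
position: [0.4466, -0.3877, 0.1525]
orientation: [[-0.754, -0.657, -0.004], [-0.657, 0.754, 0.006], [-0.001, 0.007, -1.0]]
force: [-0.2, 0.4, 0.1]
grip_width: 0.0856
grasp_force: 0.0
[225.117   0.448  -0.392] [[275.6018 215.9936]]
at [ 0.4477 -0.3877  0.1552] t 29.3833
[-0.     -0.0023  0.1211] [ 0.0038  0.0012 -0.0008] 0.12116576364474456 0.004084055547160255
```

```bash
python3 -m pendant '[[[0,-0.002,0.01],[0,0,0],1],[[0,-0.002,0.03],[0,0,0],1],[[0,-0.002,0.05],[0,0,0],1],[[0,-0.002,0.07],[0,0,0],1],[[0,-0.002,0.09],[0,0,0],1],[[0,-0.002,0.105],[0,0,0],1],[[0,-0.002,0.115],[0,0,0],1],[[0,-0.002,0.12],[0,0,0],1],[[0,-0.002,0.12],[0,0,0],1],[[0,-0.002,0.12],[0,0,0],1]]'
python3 -m pendant '[[[0,0,0],[0,0,0],0],[[0,0,0],[0,0,0],0],[[0,0,0],[0,0,0],0],[[0,0,0],[0,0,0],0],[[0,0,0],[0,0,0],0],[[0,0,0],[0,0,0],0],[[0,0,0],[0,0,0],0],[[0,0,0],[0,0,0],0],[[0,0,0],[0,0,0],0],[[0,0,0],[0,0,0],0]]'
python3 - <<'E'
from h import *
from bench import r
p=r.get_obs()['position']
go(((p[0],p[1],.275),Rt(2.29)),((.46,-.10,.275),Rt(1.18)),((.4675,.0738,.275),Rt(1.18)))
E
```

```text
clock: 30.22
position: [0.4516, -0.3923, 0.0391]
orientation: [[-0.753, -0.658, 0.004], [-0.658, 0.753, -0.003], [-0.001, -0.005, -1.0]]
force: [0.1, -0.1, -0.1]
grip_width: 0.0853
grasp_force: 0.0
clock: 31.05
position: [0.4517, -0.3928, 0.0403]
orientation: [[-0.753, -0.658, 0.005], [-0.658, 0.753, -0.003], [-0.002, -0.006, -1.0]]
force: [-1.9, 1.7, 8.3]
grip_width: 0.0653
grasp_force: 65.0
at [ 0.4517 -0.3928  0.0403] t 31.05
[-0.0004 -0.0013 -0.2347] [-0.0058  0.0016 -0.0014] 0.23469128737519085 0.006139129262653368
[-0.1991  0.2147  0.    ] [0.   0.   1.11] 0.29287029721429325 1.1100000000000003
[0.0593 0.1636 0.    ] [0. 0. 0.] 0.17396174866906808 0.0
```

```bash
python3 -m pendant '[[[0,0,-0.01],[0,0,0],0],[[0,0,-0.03],[0,0,0],0],[[0,0,-0.06],[0,0,0],0],[[0,0,-0.09],[0,0,0],0],[[0,0,-0.12],[0,0,0],0],[[0,0,-0.15],[0,0,0],0],[[0,0,-0.18],[0,0,0],0],[[0,0,-0.21],[0,0,0],0],[[0,0,-0.234],[0,0,0],0],[[0,0,-0.234],[0,0,0],0]]'
python3 -m pendant '[[[-0.01,0.01,0],[0,0,0.1],0],[[-0.03,0.03,0],[0,0,0.22],0],[[-0.055,0.055,0],[0,0,0.34],0],[[-0.08,0.08,0],[0,0,0.46],0],[[-0.105,0.11,0],[0,0,0.58],0],[[-0.13,0.14,0],[0,0,0.7],0],[[-0.155,0.17,0],[0,0,0.82],0],[[-0.18,0.195,0],[0,0,0.94],0],[[-0.195,0.21,0],[0,0,1.06],0],[[-0.199,0.2147,0],[0,0,1.11],0]]'
python3 - <<'E'
from h import *
im,K,E=wrist('w15')
from bench import r
o=r.get_obs();p=o['position'];print(o['grip_width'],o['grasp_force'])
print(fitrim(im,K,E,p[0],p[1],p[2]+.014))
go(((.4675,.0738,.275),Rt(1.18)))
E
```

```text
clock: 31.88
position: [0.4523, -0.3941, 0.2795]
orientation: [[-0.753, -0.658, 0.011], [-0.658, 0.753, -0.011], [-0.001, -0.015, -1.0]]
force: [1.3, -0.9, -0.3]
grip_width: 0.065
grasp_force: 67.2
clock: 32.72
position: [0.4575, -0.0953, 0.2706]
orientation: [[-0.924, 0.384, 0.001], [0.384, 0.924, 0.0], [-0.001, 0.001, -1.0]]
force: [-0.4, -0.1, -1.4]
grip_width: 0.0649
grasp_force: 67.2
0.0649217506666452 67.20521410927176
[199.8876   0.4546  -0.0948]
at [ 0.4576 -0.0958  0.2707] t 32.7667
[ 0.0558  0.1605 -0.0043] [ 0.0006  0.0014 -0.0024] 0.16995049185364894 0.0028669685560465683
```

```bash
python3 -m pendant '[[[0.005,0.015,-0.004],[0,0,0],0],[[0.015,0.045,-0.0045],[0,0,0],0],[[0.025,0.075,-0.0045],[0,0,0],0],[[0.035,0.105,-0.0045],[0,0,0],0],[[0.045,0.135,-0.0045],[0,0,0],0],[[0.052,0.155,-0.0045],[0,0,0],0],[[0.0536,0.1605,-0.0045],[0,0,0],0],[[0.0536,0.1605,-0.0045],[0,0,0],0],[[0.0536,0.1605,-0.0045],[0,0,0],0],[[0.0536,0.1605,-0.0045],[0,0,0],0]]'
python3 -m pendant '[[[0,0,0.01],[0,0,0],0],[[0,0,0.03],[0,0,0],0],[[0,0,0.05],[0,0,0],0],[[0,0,0.07],[0,0,0],0],[[0,0,0.085],[0,0,0],0],[[0,0,0.1],[0,0,0],0],[[0,0,0.108],[0,0,0],0],[[0,0,0.112],[0,0,0],0],[[0,0,0.115],[0,0,0],0],[[0,0,0.115],[0,0,0],0]]'
python3 - <<'E'
from h import *
im,K,E=wrist('w16')
from bench import r
p=r.get_obs()['position'];print(fitrim(im,K,E,p[0],p[1],p[2]+.014))
go(((.4695,.073,.122),Rt(1.18)))
E
```

```text
clock: 33.6
position: [0.4705, 0.0687, 0.2754]
orientation: [[-0.924, 0.383, 0.002], [0.383, 0.924, -0.002], [-0.003, -0.001, -1.0]]
force: [0.7, -0.8, -1.1]
grip_width: 0.065
grasp_force: 67.3
clock: 34.43
position: [0.4709, 0.0693, 0.1605]
orientation: [[-0.924, 0.383, 0.003], [0.383, 0.924, -0.002], [-0.003, -0.001, -1.0]]
force: [-0.6, 0.2, -1.3]
grip_width: 0.0646
grasp_force: 67.3
[209.8428   0.4683   0.0704]
at [0.4713 0.0694 0.1611] t 34.4833
[0.0032 0.0026 0.0391] [-0.0002  0.0039 -0.0019] 0.039301130354200915 0.004367947960622938
```

```bash
python3 -m pendant '[[[0.003,0.0026,0.003],[0,0,0],0],[[0.003,0.0026,0.008],[0,0,0],0],[[0.003,0.0026,0.013],[0,0,0],0],[[0.003,0.0026,0.018],[0,0,0],0],[[0.003,0.0026,0.023],[0,0,0],0],[[0.003,0.0026,0.028],[0,0,0],0],[[0.003,0.0026,0.032],[0,0,0],0],[[0.003,0.0026,0.034],[0,0,0],0],[[0.003,0.0026,0.034],[0,0,0],0],[[0.003,0.0026,0.034],[0,0,0],0]]'
python3 -m pendant '[[[0,0,0.001],[0,0,0],0],[[0,0,0.002],[0,0,0],0],[[0,0,0.003],[0,0,0],0],[[0,0,0.004],[0,0,0],0],[[0,0,0.005],[0,0,0],0],[[0,0,0.006],[0,0,0],0],[[0,0,0.007],[0,0,0],0],[[0,0,0.0075],[0,0,0],0],[[0,0,0.0075],[0,0,0],0],[[0,0,0.0075],[0,0,0],0]]'
```

```text
clock: 35.32
position: [0.4691, 0.0731, 0.1265]
orientation: [[-0.924, 0.382, 0.002], [0.382, 0.924, -0.002], [-0.003, -0.001, -1.0]]
force: [0.3, 0.7, -1.1]
grip_width: 0.0651
grasp_force: 67.3
clock: 36.15
position: [0.4702, 0.073, 0.1209]
orientation: [[-0.924, 0.382, 0.005], [0.382, 0.924, -0.002], [-0.005, -0.0, -1.0]]
force: [-4.2, -0.1, 8.2]
grip_width: 0.0649
grasp_force: 68.3
```

```bash
python3 -m pendant '[[[0,0,-0.003],[0,0,0],0.5],[[0,0,-0.003],[0,0,0],1],[[0,0,-0.003],[0,0,0],1],[[0,0,-0.003],[0,0,0],1],[[0,0,-0.003],[0,0,0],1],[[0,0,-0.003],[0,0,0],1],[[0,0,-0.01],[0,0,0],1],[[0,0,-0.03],[0,0,0],1],[[0,0,-0.06],[0,0,0],1],[[0,0,-0.09],[0,0,0],1]]'
python3 -m pendant '[[[0,0,-0.03],[0,0,0],1],[[-0.01,-0.02,-0.06],[0,0,0],1],[[-0.02,-0.04,-0.09],[0,0,0],1],[[-0.03,-0.07,-0.1],[0,0,0],1],[[-0.038,-0.092,-0.1],[0,0,0],1],[[-0.038,-0.092,-0.1],[0,0,0],1],[[-0.038,-0.092,-0.1],[0,0,0],1],[[-0.038,-0.092,-0.1],[0,0,0],1],[[-0.038,-0.092,-0.1],[0,0,0],1],[[-0.038,-0.092,-0.1],[0,0,0],1]]'
python3 - <<'E'
from h import *
from bench import r
im,K,E=wrist('w17')
for z in(.126,.131,.136,.141,.146):print(z,fitrim(im,K,E,.4675,.0738,z),proj([[.4675,.0738,z]],K,E))
t=r.camera('top')['image'];s=r.camera('scene')['image'];cv2.imwrite('pics/top17.png',t);cv2.imwrite('pics/scene17.png',s)
u,v=proj([[.4675,.0738,.1]],K,E)[0].astype(int);print(u,v)
u=np.clip(u,75,485);v=np.clip(v,75,345)
a=cv2.resize(im[v-75:v+75,u-75:u+75],(400,400),interpolation=cv2.INTER_CUBIC)
b=cv2.resize(s[150:250,230:360],(400,300),interpolation=cv2.INTER_CUBIC)
c=cv2.resize(t[180:300,190:430],(400,200),interpolation=cv2.INTER_CUBIC);d=cv2.resize(t[205:260,220:280],(400,300),interpolation=cv2.INTER_CUBIC)
cv2.imwrite('pics/m17.png',np.hstack([np.vstack([a,c]),np.vstack([b,d])]))
go()
E
```

```text
clock: 36.98
position: [0.4678, 0.0733, 0.2096]
orientation: [[-0.924, 0.382, 0.0], [0.382, 0.924, -0.002], [-0.001, -0.001, -1.0]]
force: [1.0, -1.3, 0.1]
grip_width: 0.0854
grasp_force: 0.0
clock: 37.82
position: [0.4683, -0.0252, 0.3089]
orientation: [[-0.925, 0.381, 0.002], [0.381, 0.925, -0.001], [-0.002, -0.001, -1.0]]
force: [-0.3, -0.6, -0.3]
grip_width: 0.0852
grasp_force: 0.0
0.126 [223.3923   0.4685   0.0758] [[372.2084 150.2898]]
0.131 [226.8446   0.4685   0.0748] [[373.5903 150.9728]]
0.136 [231.701    0.4675   0.0738] [[375.0141 151.6765]]
0.141 [229.6374   0.4665   0.0728] [[376.4818 152.4019]]
0.146 [213.2699   0.4665   0.0698] [[377.9954 153.15  ]]
365 147
at [ 0.4684 -0.0254  0.309 ] t 37.9667
```

View pics/m17.png

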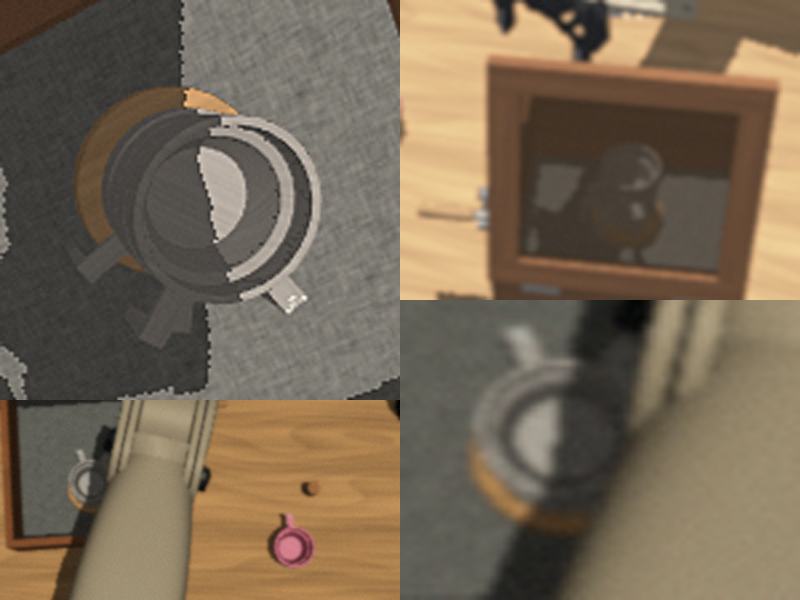

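```bash
python3 - <<'E'
from h import *
d=np.load("w17.npz");K,E=d['K'],d['E']
for n,z,a in(('0',.022,-1.22),('A',.042,-.44),('B',.062,.36),('C',.082,-.84)):
    c=np.array([.4675,.0738,z]);P=[c+[0,0,.054]]+[c+[.054*np.cos(a),.054*np.sin(a),.044]]
    print(n,((proj(P,K,E)-[290,72])*400/150).round())
obs={'0':((100,258),.066),'C':((163,330),.126),'B':((288,293),.106),'A':((178,312),.086)}
for n,(uv,z) in obs.items():
    h=back([np.array(uv)*150/400+[290,72]],z,K,E)[0]-[.4675,.0738,0];print(n,np.hypot(*h[:2]),np.arctan2(h[1],h[0]))
im=cv2.imread("pics/w17.png");
E
```

```text
0 [[188. 193.]
 [ 87. 273.]]
A [[199. 199.]
 [177. 322.]]
B [[212. 205.]
 [288. 300.]]
C [[227. 212.]
 [148. 335.]]
0 0.04553843558632261 -1.250285153539619
C 0.04980349049971679 -0.7522094619859426
B 0.051714611566164435 0.3961198074399009
A 0.04958591028099537 -0.4431238951009076
```

```bash
python3 - <<'E'
from h import *
R=Rt(CH[2],.4);z=R[:,2];G=np.array([.5925,-.104,.147])
go(((.50,-.20,.31),Rt(.0888)),(G-.19*z,R),(G,R));print(G-.19*z)
E
```

```text
at [ 0.4684 -0.0254  0.309 ] t 37.9667
[-0.0957 -0.1494 -0.0007] [0.0009 0.0026 1.0909] 0.17742261433352732 1.0909375227381939
[ 0.0134  0.1006 -0.012 ] [ 0.   0.4 -0. ] 0.1022478691532518 0.39999999999999997
[-0.    0.    0.19] [0. 0. 0.] 0.19000000000000003 0.0
[ 0.5991 -0.1777  0.322 ]
```

```bash
python3 -m pendant '[[[-0.02,-0.03,0],[0,0,0.11],1],[[-0.04,-0.06,0],[0,0,0.22],1],[[-0.06,-0.09,0],[0,0,0.33],1],[[-0.08,-0.12,0],[0,0,0.44],1],[[-0.0957,-0.1494,0],[0,0,0.55],1],[[-0.0957,-0.1494,0],[0,0,0.66],0.8],[[-0.0957,-0.1494,0],[0,0,0.77],0.6],[[-0.0957,-0.1494,0],[0,0,0.88],0.6],[[-0.0957,-0.1494,0],[0,0,0.99],0.6],[[-0.0957,-0.1494,0],[0,0,1.09],0.6]]'
python3 -m pendant '[[[0,0,0],[0,0.08,0],0.6],[[0,0.01,0],[0,0.16,0],0.6],[[0.003,0.03,-0.003],[0,0.24,0],0.6],[[0.007,0.05,-0.006],[0,0.32,0],0.6],[[0.01,0.07,-0.009],[0,0.4,0],0.6],[[0.0134,0.09,-0.012],[0,0.4,0],0.6],[[0.0134,0.1006,-0.012],[0,0.4,0],0.6],[[0.0134,0.1006,-0.012],[0,0.4,0],0.6],[[0.0134,0.1006,-0.012],[0,0.4,0],0.6],[[0.0134,0.1006,-0.012],[0,0.4,0],0.6]]'
python3 - <<'E'
from h import *
R=Rt(CH[2],.4);z=R[:,2];G=np.array([.5925,-.104,.147])
go((G,R))
im,K,E=wrist('w18')
P=chest(CH,[[.068,-.163,.162],[.068,-.225,.162],[.068,-.1505,.162]]);print(proj(P,K,E))
# brown grip columns on some rows
uv=proj(P[:2],K,E)
for t in(.2,.4,.6,.8):
    u,v=(uv[0]*(1-t)+uv[1]*t).astype(int);print(v,[tuple(im[v,k]) for k in range(u-24,u+25,4)].__str__().replace('np.uint8',''))
E
```

```text
clock: 38.8
position: [0.5, -0.2005, 0.3094]
orientation: [[-0.083, 0.997, 0.002], [0.997, 0.083, -0.001], [-0.002, 0.002, -1.0]]
force: [-0.5, 1.0, 0.1]
grip_width: 0.0514
grasp_force: 0.0
clock: 39.63
position: [0.5981, -0.1779, 0.3223]
orientation: [[-0.083, 0.996, -0.033], [0.918, 0.089, 0.386], [0.387, 0.002, -0.922]]
force: [-0.6, 0.1, -0.0]
grip_width: 0.0514
grasp_force: 0.0
at [ 0.5981 -0.1779  0.3223] t 39.6333
[0.0005 0.0006 0.1903] [0.0018 0.0023 0.0013] 0.19032610178948747 0.003144961115019487
[[281.7163 157.8751]
 [281.7054 219.2254]
 [281.7184 145.7225]]
170 [((120), (176), (223)), ((128), (188), (231)), ((127), (189), (233)), ((128), (190), (232)), ((87), (124), (159)), ((120), (176), (223)), ((114), (167), (215)), ((103), (150), (196)), ((58), (81), (101)), ((60), (87), (109)), ((66), (94), (117)), ((126), (184), (236)), ((113), (165), (214))]
182 [((123), (180), (227)), ((128), (190), (233)), ((131), (192), (235)), ((124), (179), (227)), ((87), (126), (165)), ((122), (179), (225)), ((112), (166), (216)), ((104), (151), (195)), ((61), (83), (104)), ((53), (76), (95)), ((126), (186), (231)), ((122), (177), (223)), ((113), (166), (215))]
194 [((121), (178), (225)), ((126), (188), (232)), ((123), (183), (227)), ((130), (191), (234)), ((92), (133), (172)), ((121), (177), (225)), ((113), (165), (214)), ((104), (149), (193)), ((57), (80), (100)), ((62), (85), (108)), ((126), (185), (230)), ((122), (179), (225)), ((119), (174), (221))]
206 [((65), (89), (113)), ((53), (75), (95)), ((124), (184), (228)), ((127), (187), (231)), ((93), (137), (175)), ((123), (179), (226)), ((111), (164), (214)), ((95), (135), (175)), ((57), (78), (98)), ((60), (84), (108)), ((130), (189), (233)), ((123), (179), (227)), ((120), (177), (224))]
```

```bash
python3 -m pendant '[[[0,0,0.02],[0,0,0],0.6],[[0,0,0.05],[0,0,0],0.6],[[0,0,0.08],[0,0,0],0.6],[[0,0,0.11],[0,0,0],0.6],[[0,0,0.135],[0,0,0],0.6],[[0,0,0.155],[0,0,0],0.6],[[0,0,0.17],[0,0,0],0.6],[[0,0,0.182],[0,0,0],0.6],[[0,0,0.19],[0,0,0],0.6],[[0,0,0.19],[0,0,0],0.6]]'
python3 -m pendant '[[[0,0,0],[0,0,0],0.3],[[0,0,0],[0,0,0],0],[[0,0,0],[0,0,0],0],[[0,0,0],[0,0,0],0],[[0,0,0],[0,0,0],0],[[0,0,0],[0,0,0],0],[[0,0,0],[0,0,0],0],[[0,0,0],[0,0,0],0],[[0,0,0],[0,0,0],0],[[0,0,0],[0,0,0],0]]'
python3 - <<'E'
from h import *
from bench import r
print(r.get_obs()['q'])
R=Rt(CH[2],.4);z=R[:,2]
T=lambda x,zz:(chest(CH,[x,-.195,zz])[0]+.019*z,R)
go(T(.068,.164),T(.068,.182),T(.0255,.182),T(.0255,.046))
E
```

```text
clock: 40.52
position: [0.5914, -0.1042, 0.1458]
orientation: [[-0.082, 0.996, -0.034], [0.918, 0.089, 0.387], [0.389, 0.0, -0.921]]
force: [-0.4, -0.9, 0.4]
grip_width: 0.0514
grasp_force: 0.0
clock: 41.35
position: [0.5936, -0.1059, 0.1481]
orientation: [[-0.083, 0.996, -0.03], [0.919, 0.088, 0.385], [0.386, 0.004, -0.922]]
force: [-1.5, -2.4, 5.1]
grip_width: 0.0137
grasp_force: 58.7
[-0.4483  0.4092 -0.0762  1.2927  0.3406  0.9979]
at [ 0.5936 -0.1059  0.1481] t 41.35
[0.0028 0.0004 0.0029] [0.0043 0.0034 0.001 ] 0.004040078901902348 0.00555515808627439
[ 0.007   0.     -0.0166] [0. 0. 0.] 0.017999999999999988 0.0
[-0.     -0.0425 -0.    ] [0. 0. 0.] 0.04249999999999983 0.0
[-0.053   0.      0.1253] [0. 0. 0.] 0.13599999999999998 0.0
```

Gripped. Lift 18 mm straight up, then 44 mm forward (−tool y).

```bash
python3 -m pendant '[[[0.001,0,-0.002],[0,0,0],0],[[0.002,0,-0.005],[0,0,0],0],[[0.003,0,-0.008],[0,0,0],0],[[0.0045,0,-0.011],[0,0,0],0],[[0.006,0,-0.014],[0,0,0],0],[[0.007,0,-0.0166],[0,0,0],0],[[0.007,0,-0.0166],[0,0,0],0],[[0.007,0,-0.0166],[0,0,0],0],[[0.007,0,-0.0166],[0,0,0],0],[[0.007,0,-0.0166],[0,0,0],0]]'
```

```text
clock: 42.18
position: [0.5938, -0.1057, 0.1657]
orientation: [[-0.084, 0.996, -0.029], [0.919, 0.088, 0.385], [0.386, 0.005, -0.922]]
force: [1.1, -5.2, -2.3]
grip_width: 0.014
grasp_force: 58.8
```

```bash
python3 -m pendant '[[[0,-0.004,0],[0,0,0],0],[[0,-0.009,0],[0,0,0],0],[[0,-0.015,0],[0,0,0],0],[[0,-0.021,0],[0,0,0],0],[[0,-0.027,0],[0,0,0],0],[[0,-0.033,0],[0,0,0],0],[[0,-0.039,0],[0,0,0],0],[[0,-0.043,0],[0,0,0],0],[[0,-0.043,0],[0,0,0],0],[[0,-0.043,0],[0,0,0],0]]'
python3 - <<'E'
from h import *
R=Rt(CH[2],.4);z=R[:,2]
T=lambda x,zz:(chest(CH,[x,-.195,zz])[0]+.019*z,R)
go(T(.0255,.182),T(.0255,.11),T(.0255,.046))
E
```

```text
clock: 43.02
position: [0.55, -0.1095, 0.165]
orientation: [[-0.083, 0.996, -0.031], [0.919, 0.088, 0.385], [0.386, 0.003, -0.922]]
force: [-1.1, -6.2, -2.6]
grip_width: 0.014
grasp_force: 58.5
at [ 0.55   -0.1095  0.165 ] t 43.0167
[0.0029 0.0017 0.0018] [0.003  0.0033 0.0009] 0.003822741312861308 0.004571564231089359
[-0.028   0.      0.0663] [0. 0. 0.] 0.07199999999999998 0.0
[-0.0249  0.      0.0589] [0. 0. 0.] 0.064 0.0
```

```bash
python3 -m pendant '[[[0.001,0.001,0.004],[0,0,0],0],[[-0.003,0.0015,0.011],[0,0,0],0],[[-0.006,0.0015,0.019],[0,0,0],0],[[-0.009,0.0015,0.027],[0,0,0],0],[[-0.012,0.0015,0.035],[0,0,0],0],[[-0.015,0.0015,0.043],[0,0,0],0],[[-0.018,0.0015,0.051],[0,0,0],0],[[-0.021,0.0015,0.059],[0,0,0],0],[[-0.024,0.0015,0.065],[0,0,0],0],[[-0.026,0.0015,0.068],[0,0,0],0]]'
python3 -m pendant '[[[-0.002,0,0.006],[0,0,0],0],[[-0.005,0,0.013],[0,0,0],0],[[-0.008,0,0.02],[0,0,0],0],[[-0.011,0,0.027],[0,0,0],0],[[-0.014,0,0.034],[0,0,0],0],[[-0.016,0,0.04],[0,0,0],0],[[-0.018,0,0.045],[0,0,0],0],[[-0.02,0,0.049],[0,0,0],0],[[-0.021,0,0.051],[0,0,0],0],[[-0.021,0,0.051],[0,0,0],0]]'
python3 - <<'E'
from h import *
R=Rt(CH[2],.4);z=R[:,2]
T=lambda x,zz:(chest(CH,[x,-.195,zz])[0]+.019*z,R)
go(T(.0255,.046))
E
```

```text
clock: 43.85
position: [0.552, -0.1094, 0.0914]
orientation: [[-0.082, 0.996, -0.031], [0.921, 0.088, 0.38], [0.382, 0.003, -0.924]]
force: [-2.6, -10.6, -4.2]
grip_width: 0.0138
grasp_force: 65.2
clock: 44.68
position: [0.5526, -0.1091, 0.0361]
orientation: [[-0.082, 0.996, -0.03], [0.921, 0.087, 0.38], [0.382, 0.003, -0.924]]
force: [-1.0, -10.5, -6.3]
grip_width: 0.0139
grasp_force: 64.7
at [ 0.5526 -0.1091  0.0361] t 44.6833
[ 0.0001 -0.001   0.0082] [ 0.0036  0.0085 -0.0002] 0.008279885823015806 0.009277730400976512
```

```bash
python3 -m pendant '[[[-0.001,0,0.001],[0,0,0],0],[[-0.002,0,0.002],[0,0,0],0],[[-0.003,0,0.003],[0,0,0],0],[[-0.0035,0,0.004],[0,0,0],0],[[-0.004,0,0.005],[0,0,0],0],[[-0.0045,0,0.006],[0,0,0],0],[[-0.0045,0,0.006],[0,0,0],0],[[-0.0045,0,0.006],[0,0,0],0],[[-0.0045,0,0.006],[0,0,0],0],[[-0.0045,0,0.006],[0,0,0],0]]'
```

```text
clock: 45.52
position: [0.5531, -0.1091, 0.0306]
orientation: [[-0.082, 0.996, -0.029], [0.919, 0.087, 0.384], [0.385, 0.005, -0.923]]
force: [-2.0, -6.8, -2.0]
grip_width: 0.0139
grasp_force: 65.1
```

```bash
python3 -m pendant '[[[0,0,0.0005],[0,0,0],0],[[-0.001,-0.0005,0.001],[0,0,0],0],[[-0.001,-0.001,0.0015],[0,0,0],0],[[-0.0015,-0.001,0.002],[0,0,0],0],[[-0.0015,-0.001,0.0025],[0,0,0],0],[[-0.0015,-0.001,0.003],[0,0,0],0],[[-0.0015,-0.001,0.003],[0,0,0],0],[[-0.0015,-0.001,0.003],[0,0,0],0],[[-0.0015,-0.001,0.003],[0,0,0],0],[[-0.0015,-0.001,0.003],[0,0,0],0]]'
```

```text
clock: 46.35
position: [0.5542, -0.1089, 0.0304]
orientation: [[-0.083, 0.996, -0.025], [0.918, 0.086, 0.387], [0.387, 0.01, -0.922]]
force: [-2.5, -5.1, 12.7]
grip_width: 0.0143
grasp_force: 66.5
```

```bash
python3 -m pendant '[[[0,0,-0.002],[0,0,0],0.3],[[0,0,-0.002],[0,0,0],0.6],[[0,0,-0.002],[0,0,0],0.6],[[0,0,-0.002],[0,0,0],0.6],[[0,0,-0.002],[0,0,0],0.6],[[0,0,-0.01],[0,0,0],0.6],[[0,0,-0.03],[0,0,0],0.6],[[0,0,-0.06],[0,0,0],0.6],[[0,0,-0.09],[0,0,0],0.6],[[0,0,-0.12],[0,0,0],0.6]]'
python3 -m pendant '[[[0,0,-0.03],[0,0,0],0.6],[[0,0,-0.06],[0,0,0],0.6],[[0,0,-0.09],[0,0,0],0.6],[[0,0,-0.12],[0,0,0],0.6],[[0,0,-0.15],[0,0,0],0.6],[[0,0,-0.17],[0,0,0],0.6],[[0,0,-0.17],[0,0,0],0.6],[[0,0,-0.17],[0,0,0],0.6],[[0,0,-0.17],[0,0,0],0.6],[[0,0,-0.17],[0,0,0],0.6]]'
python3 - <<'E'
from h import *
from bench import r
go();s=r.camera('scene')['image'];s0=cv2.imread('pics/scene0.png')
m=lambda i,a:i[a[1]:a[3],a[0]:a[2]].astype(float)
for n,b in(('chest',(265,172,346,270)),('bottle',(118,180,158,248)),('glasses',(295,275,320,320)),('glass',(395,235,425,275)),('corkscrew',(370,180,392,218)),('stopper?',(200,203,212,215)),('pinks',(145,180,170,200)),('pink2',(212,178,232,200)),('stopper2',(410,218,426,236))):
    print(n,np.abs(m(s,b)-m(s0,b)).mean().round(1))
E
```

```text
clock: 47.18
position: [0.5542, -0.1545, 0.1381]
orientation: [[-0.082, 0.996, -0.033], [0.918, 0.089, 0.387], [0.389, 0.002, -0.921]]
force: [-0.2, -0.6, -0.0]
grip_width: 0.0515
grasp_force: 0.0
clock: 48.02
position: [0.5592, -0.2191, 0.2919]
orientation: [[-0.082, 0.996, -0.034], [0.917, 0.089, 0.388], [0.39, 0.0, -0.921]]
force: [0.5, 0.2, 0.9]
grip_width: 0.0512
grasp_force: 0.0
at [ 0.5592 -0.2191  0.2919] t 48.0167
chest 4.3
bottle 2.8
glasses 4.0
glass 3.9
corkscrew 3.7
stopper? 11.3
pinks 3.3
pink2 3.3
stopper2 3.2
```

```bash
python3 -c "
from bench import r
print(r.job_done())"
```

```text
the job is handed in; nothing more can be done
None
```

The job is handed in: all three steel cups on the counter (only three were there) are nested on cup0 with their handles fanned, and the chest lid is lowered shut on the freed stay. The closing camera check showed the chest and the bystanders looking as at the start, apart from a changed image patch near the cork stopper beside the cups, which an earlier top view had shown in its place.

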